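# Pin the frame rail into the trestle yoke

### The job

A broken peg stub is stuck in the yoke's lower ear: take the tall drift from the rack, push the stub down through the upper ear's hole all the way down until it stands on the base board, and stand the drift back in a hole of the rack. Then slide the rail, eye end first, fully home between the yoke's two ears, and put the long pin down through the upper ear, the rail's eye and the lower ear until its head sits on the upper ear. Leave everything else where it is, including the short peg.

Things in the scene. Friction and masses are not known exactly. Their poses are not given: they have to be found in the camera images.
- yoke: Fixed pale wooden trestle head: 70 x 240 x 8 mm base board, two flat horizontal ears one above the other, back wall, rear rest. Origin: on the table, mid-width; x across, y the way the rail slides in, z up. Ears 70 mm wide, y 45 to 105 mm, 18 mm thick, lower one z 55-73, upper z 101-119 mm; the 28 mm gap is open to the sides and to -y. A 19 mm hole in each at x 0, y 80 mm.
- yoke_hole (a point): Centre of the hole in the upper ear, at the ear's top face (119 mm above the table).
- yoke_gap (a point): Point on the axis of both holes, in the gap, where the eye's middle belongs (85 mm above the table). The back wall's inner face is 25 mm beyond it in the yoke's +y, so a rail pushed home against it has its eye under the hole. The rear rest (36 mm wide in x, yoke y -85 to -45 mm) carries the rail's other end; its top is level with the lower ear's top, z 73 mm.
- stub (a joint): How far the broken stub is pushed down: 0 at start, 0.038 m when it stands on the base board. Dark wooden plug 17 mm across, 32 mm long, stuck upright in the lower ear's hole, at first 5 mm proud of that ear's top, in the rail's way. It slides straight down stiffly (about 6 N) and stays where pushed; out of the ear from 0.023 m.
- stub_top (a point): Centre of the stub's top face (78 mm above the table at the start, 40 mm when fully down).
- rail: Loose frame rail: flat pale wooden bar 44 mm wide (x), 190 mm long (y), 24 mm thick (z), about 0.16 kg, lying flat on the table. Origin: centre of its underside. Its eye, a 20 mm vertical hole, is at y +70 mm, 25 mm from the +y end; that end goes into the yoke first.
- rail_eye (a point): Centre of the rail's eye, at half its thickness.
- rack: Fixed wooden block 60 x 190 mm, 50 mm high, with a row of three 18.5 mm holes along its y, at y -70, 0 and +70 mm, each with its floor 12 mm above the table. Origin: centre of its underside. The drift, pin and short peg stand in the holes in any order.
- drift: Loose drift (punch), 0.1 kg, standing tip down in the rack, the tallest thing there: steel shank 13 mm across, 100 mm long, then a rounded wooden handle 28 mm across, 100 to 152 mm above the tip (straight from 112 to 142). Origin at the tip; z points from tip to handle. Only it is long enough to push the stub right down.
- pin: Loose wooden locking pin, about 0.08 kg, standing tip down in the rack: shank 16 mm across and 70 mm long with a tapered tip, then a cylindrical head 32 mm across and 45 mm tall. Origin: at the tip, on the axis; z points from tip to head. With its head seated on the upper ear, its tip is 49 mm above the table.
- short_peg: Bystander: loose wooden peg in the rack, like the pin but with a shank of only 44 mm and a head 32 mm across and 30 mm tall; too short to go through both ears. Origin at the tip.
- bobbin: Bystander: empty pale wooden bobbin, 48 mm across, 60 mm tall, standing. Origin at the centre of its underside.
- bobbin2: Bystander: another empty wooden bobbin, 48 mm across, 60 mm tall. Origin at the centre of its underside.
- jar: Bystander: glass jar with a steel lid, 64 mm across, 85 mm tall. Origin at the centre of its underside.
- mug: Bystander: white mug, 80 mm across, 90 mm tall. Origin at the centre of its underside.
- hoop: Bystander: wooden embroidery hoop lying flat, 150 mm across, 12 mm high. Origin at the centre of its underside.
- mallet: Bystander: wooden-handled hammer lying on the table. Origin on its handle.
- thread_box: Bystander: closed cardboard box 100 x 140 x 45 mm. Origin at the centre of its underside.

How it is judged:
By the outcome, as a careful person would: the job done as asked, in the order asked, and still so for the second after the job is handed in, with the robot touching nothing.
It also fails if it takes over 72 s, if anything falls off the work surface, if the arm or the gripper's body presses on something with over 40 N, if the wrist force passes 120 N, or if a joint passes its speed limit or range.

### The arm

A 7-joint arm with a two-finger parallel gripper is mounted at the origin on the work surface. World frame = base frame: x ahead of the robot, y to its left, z up, the work surface at z = 0. Lengths are in m, angles in rad, forces in N, time in s.
With the tool pointing down it reaches from about 0.425 to 0.925 m from the base axis. Payload 6.8 kg.
Tool frame: the origin (TCP) lies on the centre line of the jaws, within the pads' length; the fingertips stand 25 mm ahead of it and the grasp point (between the pads) lies 6 mm ahead of it; z points along the fingers, y is the direction in which the jaws open and shut (so a half turn about z gives the same grasp; the last joint's range is limited). The gripper opens to 85 mm and grips with 20 to 120 N. Pads are 22 mm wide; open, the fingers measure 114 mm over their backs; the gripper's body (76 mm by 85 mm) begins 54 mm behind the grasp point. The pads swing forward as they close: fully open they stand 13 mm farther back than shut.
Start: joints at [1.237, 0.477, 0.022, 1.555, -0.011, 1.109, -0.083], TCP at [0.151, -0.658, 0.225] pointing down, gripper open.
Joint ranges: [-2.96, 2.96], [-0.34, 2.1], [-1.41, 1.46], [0.24, 2.44], [-1.37, 4.51], [0.17, 1.92], [-2.96, 2.96]. Speed limits (rad/s): [2.39, 2.39, 3.14, 3.14, 3.14, 3.14, 3.14].

### API

Orientations are given as a unit quaternion [w, x, y, z].
In Python, from station import status, cams, order, models gives the robot as it stands.
- The arm moves only by the tool move_arm, never from a script. Its argument "steps" is one flat list of numbers, 7 for each row, row after row: the gripper's target within -1 to 1 (fully open at 1, half-way at 0, shut at -1), then the shift along the world's x, y, z in cm, then the turn, a rotation vector about the world's x, y, z in degrees. A call has 1 to 8 rows; each row shifts and turns the commanded pose from where the row before left it; what a row does not reach is not made up. A row lasts 1/10 s, in which the tool goes at most 50 mm and 8.59 degrees, less where a joint would pass 70% of its speed; a pose out of reach is approached as far as the arm can. A call with a gripper value outside its range is refused whole. The fingers move at their own pace and stop on an object; "newtons" is the grip in N (left out, the last holds). Time passes only in rows, so rows that do not move let the fingers close. It gives the time, the measured TCP pose, the force and the opening at its end, in the units of the state.
- status.get_obs(): the state, without advancing time (a new reading comes with each control period).
- cams.read_camera(name): name is "side" or "top" or "wrist"; returns a dict with "pixels" (480x640x3 uint8, red, green, blue), "mtx" (3x3 intrinsics, pixels), "T" (4x4, takes a point from camera to world coordinates); the wrist camera has in their place "T_tool_cam" (4x4, takes a point from camera to tool coordinates, whose origin is the TCP and whose axes are the flange's). Camera axes: x right, y down, z forward; pixel columns grow to the right and rows downward; lengths in m; the calibration is good to about 2 mm. A picture is of the moment at which its call begins: read the wrist's pose just before it. There is no depth.
- order.hand_in(): hands the job in, once; it reports no verdict.
Trained networks look in the newest picture that a camera, given by its name, has taken for a name from the list of things; names that differ only in an ending like _2 or _b are one class to them, and where a whole thing is asked for, a point or a joint stands for the part that bears it (a point fixed in the world has none). Each returns a list of dicts, best first, with "score" (0 to 1); they miss things now and then, are a little off and sometimes report something else, mostly with a low value. They report only what shows in the picture. A call takes as long as a camera call.
- models.silhouettes(camera, query): "region" (480x640 bool, what is visible of it) and "box" ([centre column, centre row, width, height] in pixels, round what is visible of it).
- models.place_of(camera, query): "position" ([row, column] in pixels: a listed point, or the origin of a listed thing).
The state is a dict: "t": time; "q": joint angles; "joint_vel": joint speeds; "joint_torque": joint torques, N m; "eef_pos": TCP position; "tool_rot": TCP orientation; "contact_force": force on the tool from outside, world axes, zero at the start; "torque": the same for the moment, N m; "gripper_width": opening from 0.0 (shut) to 1.0 (fully open).
Only numpy, scipy, OpenCV 4.12 (cv2) and the standard library are available. Lean on these libraries where they do the work, as an engineer would, in place of code of your own. Each camera call takes 0.05 s, during which the arm holds its last target.

## Working session

There is one attempt and no reset: what is moved stays moved. The work goes in short steps, Python scripts to look and compute and a tool call to move; the robot and the scene stay as the last step left them, time stands still between calls to the robot, and variables do not carry over. Pictures are saved under pics/ and viewed, and the job is handed in when it is done.

Besides the shell and the picture viewer there is one more tool, called after "Request:" in YAML: its name, and indented under it one key for each argument. move_arm: Moves the arm, as the interface text tells. Its arguments: {"type":"object","properties":{"steps":{"type":"array"},"newtons":{"type":"number"}},"required":["steps"]}

```bash
mkdir -p pics; ls
cat > h.py <<'E'
import numpy as np, cv2
from station import status, cams, order, models
def save(name, fn):
    r=cams.read_camera(name); cv2.imwrite('pics/'+fn,r['pixels'][:,:,::-1]); return r
def ray(r,row,col,T=None):
    T=r['T'] if T is None else T
    d=np.linalg.inv(r['mtx'])@np.array([col,row,1.]); d=T[:3,:3]@d
    return T[:3,3],d
def atz(r,row,col,z,T=None):
    o,d=ray(r,row,col,T); return o+d*(z-o[2])/d[2]
def proj(r,p,T=None):
    T=np.array(r['T'] if T is None else T); c=np.linalg.inv(T)@np.append(p,1); u=r['mtx']@c[:3]; return u[:2]/u[2]
E
python3 - <<'E'
from h import *
print(status.get_obs())
for n in ['side','top']:
    r=save(n,n+'0.png'); print(n,r['mtx'],r['T'])
    for q in ['yoke','yoke_hole','yoke_gap','stub_top','rail','rail_eye','rack','drift','pin','short_peg','bobbin','jar','mug','hoop','mallet','thread_box']:
        try:
            print(q,[(round(d['score'],2),np.round(d['position'],1).tolist()) for d in models.place_of(n,q)[:3]])
        except Exception as e: print(q,e)
E
```

```text
pics
{'t': 0.0, 'q': array([ 1.23690348,  0.47778323,  0.02235953,  1.55644391, -0.01149136,
        1.10927152, -0.08311441]), 'joint_vel': array([-0.00074376, -0.00076325,  0.00139512,  0.00019038,  0.00019013,
       -0.00097095, -0.00138379]), 'joint_torque': array([-1.63935107e-03, -5.96456265e+01,  1.60741836e+00, -2.81199056e+01,
        1.24703109e-02,  9.26051434e-03,  1.25069900e-05]), 'eef_pos': array([ 0.15095758, -0.65729827,  0.2236406 ]), 'tool_rot': array([-8.71687631e-04,  9.93633936e-01,  1.12653500e-01, -1.73379511e-04]), 'contact_force': array([-0.14961096,  0.29093973,  0.39001819]), 'torque': array([ 0.04874456,  0.04109739, -0.04079798]), 'gripper_width': 1.0019264368922483}
side [[495.44117893   0.         326.34076262]
 [  0.         495.44117893 236.19574081]
 [  0.           0.           1.        ]] [[ 0.8072779  -0.45299356  0.37828459  0.0873016 ]
 [-0.59010325 -0.62931201  0.50571192 -0.62764294]
 [ 0.00897479 -0.63147702 -0.77534265  1.02498525]
 [ 0.          0.          0.          1.        ]]
yoke [(0.7, [223.4, 320.5]), (0.57, [329.6, 379.4])]
yok
[... 696 characters left out ...]
0871 -0.0209626 ]
 [-0.02199119 -0.13567465 -0.99050935  1.3030768 ]
 [ 0.          0.          0.          1.        ]]
yoke [(0.63, [226.4, 292.6])]
yoke_hole [(0.79, [209.3, 248.9])]
yoke_gap [(0.62, [209.4, 251.5])]
stub_top [(0.74, [261.9, 444.9])]
rail [(0.9, [295.3, 276.8])]
rail_eye [(0.61, [294.0, 248.9])]
rack [(0.66, [261.5, 446.3])]
drift [(0.61, [266.5, 477.8])]
pin [(0.78, [263.3, 445.0])]
short_peg [(0.48, [254.4, 414.4])]
bobbin [(0.73, [302.7, 202.2]), (0.56, [332.1, 407.0])]
jar [(0.87, [158.3, 360.1]), (0.6, [261.1, 443.9])]
mug [(0.61, [173.4, 441.0])]
hoop [(0.36, [253.8, 413.5])]
mallet [(0.65, [362.3, 497.9])]
thread_box [(0.73, [295.9, 273.0]), (0.57, [147.0, 270.8])]
```

View pics/side0.png

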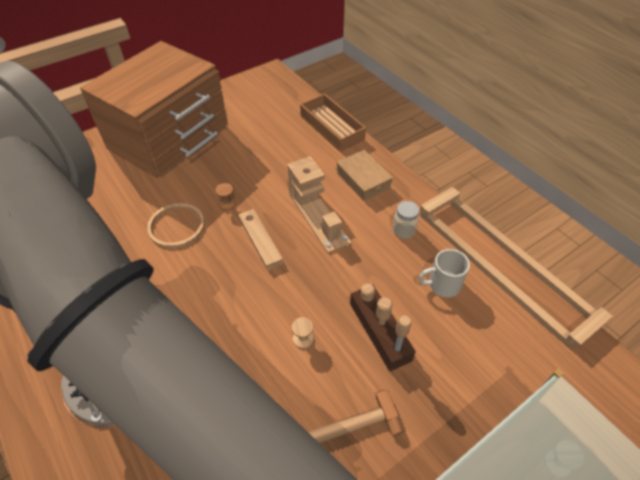

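View pics/top0.png

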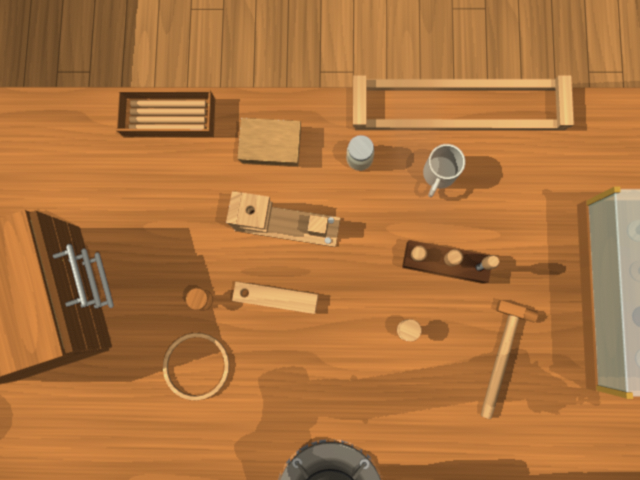

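Run:
```python
from h import *
r=cams.read_camera('top'); im=r['pixels'][:,:,::-1]
def crop(x0,y0,w,h,s,fn): cv2.imwrite('pics/'+fn,cv2.resize(im[y0:y0+h,x0:x0+w],None,fx=s,fy=s,interpolation=cv2.INTER_CUBIC))
crop(215,180,140,140,4,'c1.png'); crop(390,220,130,80,6,'c2.png')
s=cams.read_camera('side'); im=s['pixels'][:,:,::-1]
crop(335,270,90,110,5,'c3.png'); crop(230,150,130,140,4,'c4.png')
print('hole top',atz(r,209.3,248.9,.119),'side',atz(s,167,308,.119))
print('eye top',atz(r,294,246.9,.012),'side',atz(s,218.7,252.1,.012))
print('rail top',atz(r,295.3,276.8,0),'side',atz(s,239.8,260.8,0))
print('rack',atz(r,261.5,446.3,0.0),'side',atz(s,331,379,0))
for q in ['rail','rack','yoke','drift','pin','short_peg']:
    for n in ['top','side']:
      print(n,q,[(round(d['score'],2),np.round(d['box']).tolist(),int(d['region'].sum())) for d in models.silhouettes(n,q)[:3]])
```

```text
hole top [0.62028002 0.17942641 0.119     ] side [0.62981133 0.18341869 0.119     ]
eye top [0.44381725 0.19623626 0.012     ] side [0.45430324 0.20000076 0.012     ]
rail top [0.44207873 0.12862838 0.        ] side [0.43922681 0.13237556 0.        ]
rack [ 0.52403137 -0.26389952  0.        ] side [ 0.51941251 -0.25831644  0.        ]
top rail [(0.6, [276.0, 297.0, 87.0, 31.0], 1611)]
side rail [(0.63, [262.0, 238.0, 42.0, 52.0], 1152), (0.23, [321.0, 206.0, 59.0, 91.0], 2660)]
top rack [(0.74, [447.0, 261.0, 84.0, 44.0], 1951)]
side rack [(0.81, [384.0, 331.0, 71.0, 82.0], 2155)]
top yoke [(0.75, [284.0, 221.0, 112.0, 56.0], 3798), (0.37, [418.0, 253.0, 15.0, 17.0], 203)]
side yoke [(0.97, [322.0, 206.0, 62.0, 90.0], 2856)]
top drift [(0.47, [487.0, 262.0, 19.0, 16.0], 237)]
side drift [(0.65, [403.0, 335.0, 20.0, 37.0], 377), (0.51, [358.0, 419.0, 93.0, 54.0], 1548)]
top pin [(0.73, [452.0, 260.0, 19.0, 14.0], 242)]
side pin [(0.62, [383.0, 312.0, 17.0, 26.0], 320)]
top short_peg [(0.62, [418.0, 252.0, 14.0, 16.0], 153), (0.56, [276.0, 298.0, 82.0, 31.0], 1542), (0.27, [195.0, 365.0, 66.0, 65.0], 1060)]
side short_peg [(0.7, [369.0, 295.0, 14.0, 22.0], 204), (0.43, [446.0, 272.0, 54.0, 48.0], 1532)]
```

View pics/c1.png

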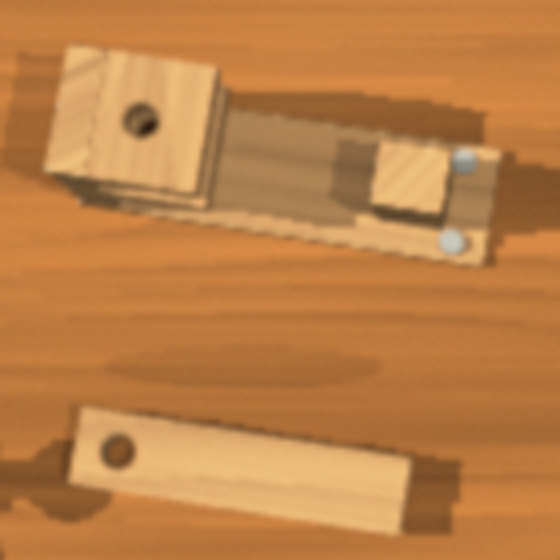

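View pics/c2.png

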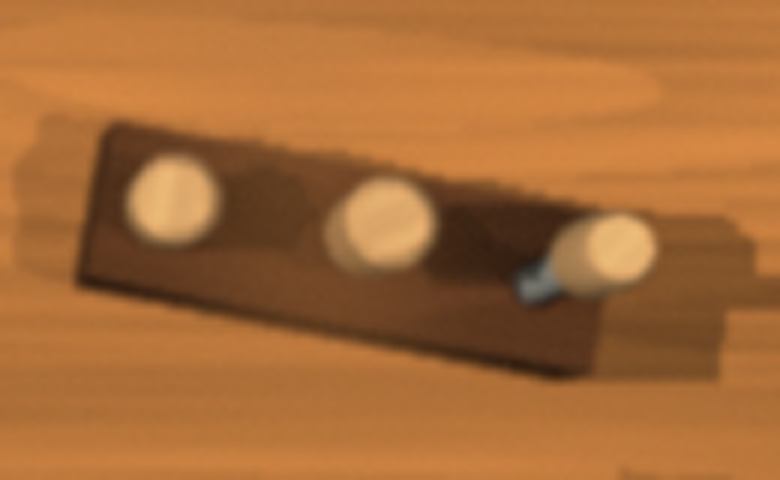

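View pics/c3.png

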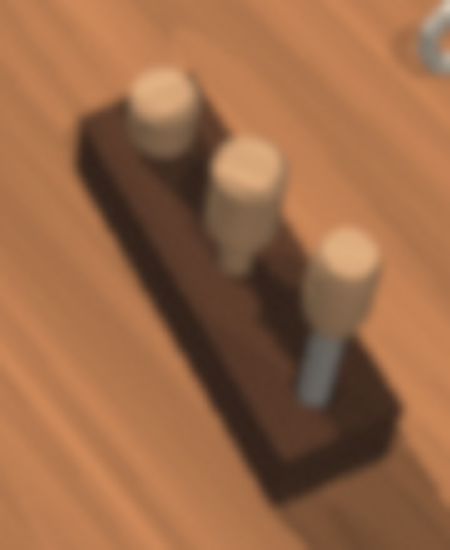

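View pics/c4.png

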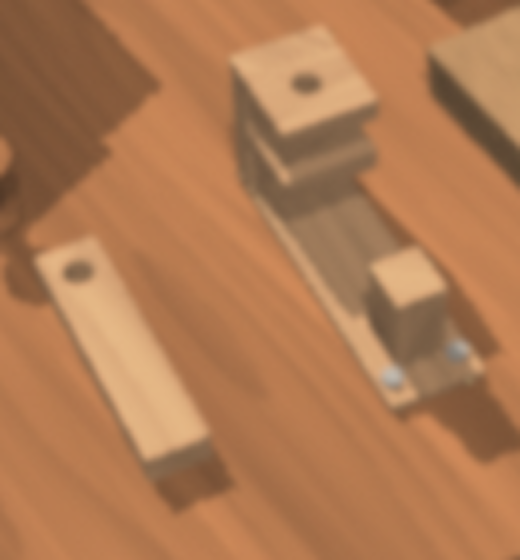

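```bash
cat > fit.py <<'E'
from h import *
from scipy.optimize import least_squares
r=cams.read_camera('top'); s=cams.read_camera('side')
c1=lambda x,y:(215+(x+.5)/4-.5,180+(y+.5)/4-.5)
c2=lambda x,y:(390+(x+.5)/6-.5,220+(y+.5)/6-.5)
c3=lambda x,y:(335+(x+.5)/5-.5,270+(y+.5)/5-.5)
c4=lambda x,y:(230+(x+.5)/4-.5,150+(y+.5)/4-.5)
def fit(name,obs,x0):
    def pos(p,l):
        c,sn=np.cos(p[2]),np.sin(p[2]); return np.array([p[0]+c*l[0]-sn*l[1],p[1]+sn*l[0]+c*l[1],l[2]])
    for cams_ in ([r],[s],[r,s]):
        o=[x for x in obs if any(x[0] is c for c in cams_)]
        if len(o)<2: continue
        f=lambda p: np.concatenate([proj(c,pos(p,l))-np.array(u) for c,u,l in o])
        a=least_squares(f,x0)
        print(name,a.x[:2].round(4),np.degrees(a.x[2]).round(2),'rms px',np.sqrt(np.mean(a.fun**2)).round(2), a.fun.round(1).tolist() if len(cams_)==2 else '')
    return a.x,pos
Y=[(r,c1(218,68),(.035,.045,.119)),(r,c1(197,193),(-.035,.045,.119)),(r,c1(141,120),(0,.08,.119)),(r,c1(500,152),(.035,-.12,.008)),(r,c1(488,265),(-.035,-.12,.008)),
(s,c4(378,101),(.035,.045,.119)),(s,c4(283,136),(-.035,.045,.119)),(s,c4(306,83),(0,.08,.119)),(s,c4(485,372),(.035,-.12,.008)),(s,c4(398,408),(-.035,-.12,.008))]
fit('yoke',Y,[.6,.1,0])
R=[(r,c1(82,406),(.022,.095,.024)),(r,c1(411,459),(.022,-.095,.024)),(r,c1(401,534),(-.022,-.095,.024)),(r,c1(70,484),(-.022,.095,.024)),(r,c1(119,452),(0,.07,.024)),
(s,c4(36,256),(-.022,.095,.024)),(s,c4(96,238),(.022,.095,.024)),(s,c4(209,437),(.022,-.095,.024)),(s,c4(147,468),(-.022,-.095,.024)),(s,c4(78,271),(0,.07,.024))]
fit('rail',R,[.45,.13,0])
K=[(r,c2(112,122),(.03,.095,.05)),(r,c2(80,278),(-.03,.095,.05)),(r,c2(590,372),(-.03,-.095,.05)),(r,c2(172,199),(0,.07,.086)),(r,c2(388,222),(0,0,.127)),(r,c2(621,248),(0,-.07,.164)),
(s,c3(80,130),(-.03,.095,.05)),(s,c3(275,465),(-.03,-.095,.05)),(s,c3(402,408),(.03,-.095,.05)),(s,c3(163,88),(0,.07,.086)),(s,c3(250,162),(0,0,.127)),(s,c3(350,250),(0,-.07,.164))]
p,pos=fit('rack',K,[.52,-.26,0])
for y in (.07,0,-.07): print(pos(p,(0,y,0)))
E
python3 fit.py
```

```text
yoke [0.6081 0.1005] -8.37 rms px 1.49 
yoke [0.6075 0.0992] -8.59 rms px 1.08 
yoke [0.6079 0.1001] -8.47 rms px 1.31 [-1.4, -0.4, -1.8, -0.0, -0.9, -0.1, 3.5, -0.1, 1.8, 0.9, -0.5, -1.5, -0.8, -1.7, -0.4, -1.0, 1.6, 0.7, -0.3, 1.5]
rail [0.4364 0.1305] -8.18 rms px 0.24 
rail [0.435  0.1276] -8.98 rms px 0.52 
rail [0.4359 0.1296] -8.53 rms px 0.59 [0.8, 0.3, 0.5, 0.1, -0.1, 0.6, 0.3, -0.2, 0.5, 0.0, -0.5, 0.3, -0.3, -0.7, 0.3, -0.7, -0.3, -1.9, 0.1, -0.0]
rack [ 0.5203 -0.2575] -10.27 rms px 0.31 
rack [ 0.5183 -0.2598] -10.81 rms px 0.98 
rack [ 0.5194 -0.2585] -10.63 rms px 0.87 [0.2, 0.1, 0.8, 0.1, 0.3, 0.9, 1.1, 0.3, 0.7, 0.4, -0.2, 0.5, -0.9, -3.1, 1.3, -1.0, 0.2, -0.8, 0.1, 0.3, -0.1, 0.0, -0.5, 0.1]
[ 0.5322948  -0.18973312  0.        ]
[ 0.51937867 -0.25853119  0.        ]
[ 0.50646254 -0.32732925  0.        ]
```

Request:
move_arm:
  steps: [1, 4, 3.7, 0.5, 0, 0, 8.3, 1, 4, 3.7, 0.5, 0, 0, 8.3, 1, 4, 3.7, 0.5, 0, 0, 8.3, 1, 4, 3.7, 0.5, 0, 0, 8.3, 1, 4, 3.7, 0.5, 0, 0, 8.3, 1, 4, 3.7, 0.5, 0, 0, 8.3, 1, 4, 3.7, 0.5, 0, 0, 8.3, 1, 4, 3.7, 0.5, 0, 0, 8.3]
  newtons: 60

```text
t: 3.3
eef_pos: [0.4447, -0.386, 0.2617]
tool_rot: [0.0, 0.768, 0.641, -0.0]
contact_force: [1.2, 0.4, 0.1]
gripper_width: 0.999
```

```bash
cat >> h.py <<'E'
from scipy.spatial.transform import Rotation as Ro
def tool(o=None):
    o=status.get_obs() if o is None else o
    T=np.eye(4); w,x,y,z=o['tool_rot']; T[:3,:3]=Ro.from_quat([x,y,z,w]).as_matrix(); T[:3,3]=o['eef_pos']; return T
def jaw(o=None):
    T=tool(o); return np.degrees(np.arctan2(T[1,1],T[0,1]))
def wrist(fn):
    o=status.get_obs(); r=save('wrist',fn); r['T']=tool(o)@r['T_tool_cam']; return r
E
python3 - <<'E'
from h import *
r=wrist('w1.png'); o=status.get_obs(); print(o['t'],o['eef_pos'],jaw(o),o['q'].round(2)); print(r['T_tool_cam'],r['mtx'])
E
```

```text
3.35 [ 0.45293759 -0.37755858  0.26287629] -9.242239862642402 [ 0.88  0.33 -0.36  1.7   0.12  1.13  0.32]
[[-1.58696355e-03 -9.44951082e-01 -3.27207784e-01  8.35259679e-02]
 [ 9.99998675e-01 -1.38121587e-03 -8.61165380e-04  1.28174513e-06]
 [ 3.61814574e-04 -3.27208717e-01  9.44952022e-01 -1.49128506e-01]
 [ 0.00000000e+00  0.00000000e+00  0.00000000e+00  1.00000000e+00]] [[337.63846234   0.         321.93651895]
 [  0.         337.63846234 241.38013057]
 [  0.           0.           1.        ]]
```

View pics/w1.png

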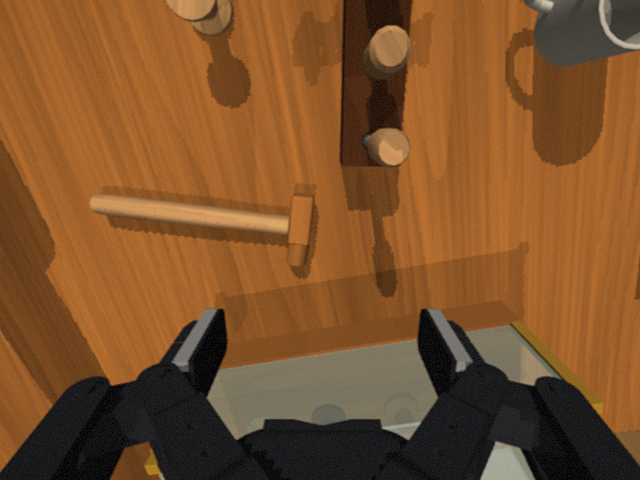

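Run:
```python
from h import *
r=wrist('w2.png'); o=status.get_obs(); print(o['t'],o['eef_pos'],jaw(o))
im=cv2.imread('pics/w2.png'); cv2.imwrite('pics/w2c.png',cv2.resize(im[0:180,320:440],None,fx=4,fy=4,interpolation=cv2.INTER_CUBIC)[:600])
print(models.place_of('wrist','drift')[:2],[d['box'] for d in models.silhouettes('wrist','drift')[:2]])
for p in ([.5065,-.3273,.164],[.5065,-.3273,.05],[.5194,-.2585,.127]): print(proj(r,p))
print(atz(r,147,391,.164))
```

```text
3.4 [ 0.45039994 -0.38027451  0.26245241] -9.767577904031537
[{'position': [149.9, 358.8], 'score': 0.64}] [[377.6, 161.9, 41.9, 38.9]]
[383.52353931 162.14909454]
[363.99841648 151.04249469]
[382.34595696  62.70308462]
[ 0.51283892 -0.31767603  0.164     ]
```

View pics/w2c.png

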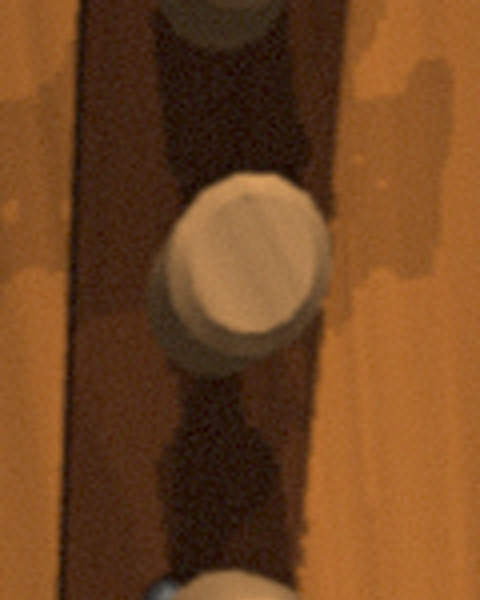

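Request:
move_arm:
  steps: [1, 2.8, 2.6, -1, 0, 0, 0, 1, 2.8, 2.6, -1, 0, 0, 0, 1, 0, 0, 0, 0, 0, 0, 1, 0, 0, 0, 0, 0, 0]

```text
t: 3.9
eef_pos: [0.4988, -0.3361, 0.2406]
tool_rot: [-0.0, 0.77, 0.638, -0.001]
contact_force: [0.1, -0.1, 0.4]
gripper_width: 1.003
```

Request:
move_arm:
  steps: [1, 0.8, 0.9, 0, 0, 0, 0, 1, 0, 0, -3, 0, 0, 0, 1, 0, 0, 0, 0, 0, 0]

```text
t: 4.2
eef_pos: [0.505, -0.3264, 0.2083]
tool_rot: [-0.003, 0.77, 0.638, -0.001]
contact_force: [0.2, -0.4, -0.6]
gripper_width: 1.002
```

Request:
move_arm:
  steps: [1, 0.1, -0.1, -3, 0, 0, 0, 1, 0, 0, -3.2, 0, 0, 0, 1, 0, 0, 0, 0, 0, 0, -1, 0, 0, 0, 0, 0, 0, -1, 0, 0, 0, 0, 0, 0, -1, 0, 0, 0, 0, 0, 0, -1, 0, 0, 0, 0, 0, 0]

```text
t: 4.9
eef_pos: [0.5092, -0.3278, 0.1506]
tool_rot: [0.001, 0.77, 0.638, 0.0]
contact_force: [-0.3, 0.1, 0.1]
gripper_width: 0.327
```

Run:
```python
from h import *
r=wrist('w3.png'); o=status.get_obs(); print(o['t'],o['eef_pos'],jaw(o),o['contact_force'],o['gripper_width'])
```

```text
4.95 [ 0.50928723 -0.32779624  0.15055288] -10.673141073851662 [-0.05243371 -0.67962816  4.77244764] 0.25060453538099153
```

View pics/w3.png

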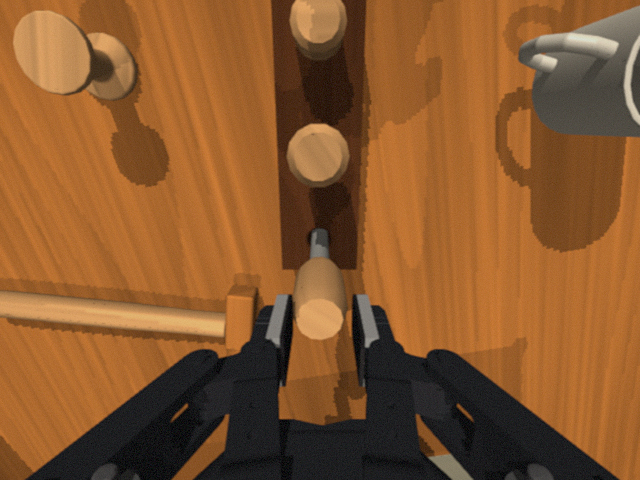

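Request:
move_arm:
  steps: [-1, 0, 0, 0, 0, 0, 0, -1, 0, 0, 0, 0, 0, 0]

```text
t: 5.15
eef_pos: [0.5096, -0.3279, 0.1506]
tool_rot: [0.001, 0.77, 0.638, 0.0]
contact_force: [0.6, -1.3, 7.4]
gripper_width: 0.249
```

Run:
```python
from h import *
r=wrist('w4.png'); o=status.get_obs(); print(o['t'],o['eef_pos'],jaw(o),o['contact_force'],o['gripper_width'])
T=tool(o)
for z in (0,.006,.025): print(proj(r,(T@[0,0,z,1])[:3]))
```

```text
5.2 [ 0.50959838 -0.32784748  0.15057958] -10.662971792918816 [-0.53901062 -0.36136372  6.57901737] 0.24888298639647294
[322.36069482 301.79938038]
[322.35126512 296.01778264]
[322.32508114 279.96370259]
```

View pics/w4.png

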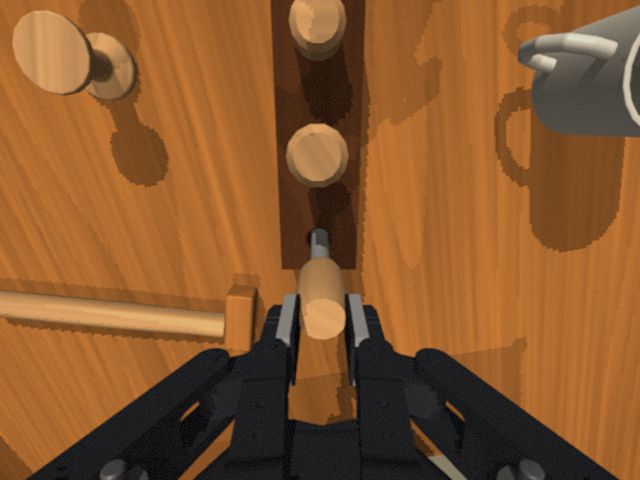

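```bash
sed -i 's/^fit(.yoke.,Y.*/for Q in (Y[:3]+Y[5:8],[Y[2],Y[7]],Y): fit("yoke",Q,[.6,.1,0])\nfor n in (2,): print(atz(r,Y[2][1][1],Y[2][1][0],.119),atz(s,Y[7][1][1],Y[7][1][0],.119))/' fit.py; python3 fit.py | head -12
```

```text
yoke [0.608  0.0972] -8.07 rms px 0.26 
yoke [0.6068 0.095 ] -7.85 rms px 0.21 
yoke [0.6077 0.0966] -8.0 rms px 0.38 [0.1, -0.1, -0.0, 0.3, 0.7, 0.3, 0.0, -0.7, -0.2, -0.7, 0.1, -0.1]
yoke [0.615 0.097] -3.06 rms px 0.23 [0.2, 0.1, 0.0, -0.4]
yoke [0.6081 0.1005] -8.37 rms px 1.49 
yoke [0.6075 0.0992] -8.59 rms px 1.08 
yoke [0.6079 0.1001] -8.47 rms px 1.31 [-1.4, -0.4, -1.8, -0.0, -0.9, -0.1, 3.5, -0.1, 1.8, 0.9, -0.5, -1.5, -0.8, -1.7, -0.4, -1.0, 1.6, 0.7, -0.3, 1.5]
[0.61957985 0.17729897 0.119     ] [0.61836928 0.17564624 0.119     ]
rail [0.4364 0.1305] -8.18 rms px 0.24 
rail [0.435  0.1276] -8.98 rms px 0.52 
rail [0.4359 0.1296] -8.53 rms px 0.59 [0.8, 0.3, 0.5, 0.1, -0.1, 0.6, 0.3, -0.2, 0.5, 0.0, -0.5, 0.3, -0.3, -0.7, 0.3, -0.7, -0.3, -1.9, 0.1, -0.0]
rack [ 0.5203 -0.2575] -10.27 rms px 0.31
```

Request:
move_arm:
  steps: [-1, 0, 0, 4, 0, 0, 0, -1, 0, 0, 5, 0, 0, 0, -1, 0, 0, 5, 0, 0, 0, -1, 1.8, 4, 1, 0, 0, 0, -1, 1.8, 5, 0, 0, 0, 0, -1, 1.8, 5, 0, 0, 0, 0, -1, 1.8, 5, 0, 0, 0, 0, -1, 1.8, 5, 0, 0, 0, 0]

```text
t: 6.1
eef_pos: [0.5943, -0.0974, 0.2991]
tool_rot: [-0.0, 0.77, 0.638, -0.0]
contact_force: [1.0, -0.0, -0.3]
gripper_width: 0.245
```

Request:
move_arm:
  steps: [-1, 0.5, 5, 0, 0, 0, 0, -1, 0.5, 5, 0, 0, 0, 0, -1, 0.5, 5, 0, 0, 0, 0, -1, 0.5, 5, 0, 0, 0, 0, -1, 0.5, 5, 0, 0, 0, 0, -1, 0, 0, 0, 0, 0, 0, -1, 0, 0, 0, 0, 0, 0]

```text
t: 6.8
eef_pos: [0.6185, 0.1513, 0.2987]
tool_rot: [-0.0, 0.769, 0.64, -0.0]
contact_force: [0.8, -0.2, -1.0]
gripper_width: 0.247
```

Run:
```python
from h import *
r=wrist('w5.png'); o=status.get_obs(); print(o['t'],o['eef_pos'],jaw(o),o['contact_force'],o['gripper_width'])
s=save('side','s5.png'); t=save('top','t5.png')
T=tool(o)
for z in (.139,): print([proj(c,(T@[0,0,z,1])[:3]) for c in (r,s,t)])
H=[.619,.1768,.119]; print([proj(c,H) for c in (r,s,t)])
print(models.place_of('wrist','yoke_hole'))
im=cv2.imread('pics/s5.png'); cv2.imwrite('pics/s5c.png',cv2.resize(im[80:230,240:380],None,fx=4,fy=4,interpolation=cv2.INTER_CUBIC))
```

```text
6.85 [0.61895739 0.1490187  0.29863997] -10.646080223424626 [-0.04063358 -1.8690766  -1.21026215] 0.24388656286914806
[array([323.24804221, 226.57360386]), array([311.88600287, 164.5038801 ]), array([260.34009405, 206.10974716])]
[array([318.1253855 , 187.68708842]), array([306.07277583, 170.03375193]), array([250.09803133, 209.89077453])]
[{'position': [190.0, 316.1], 'score': 0.81}]
```

View pics/w5.png

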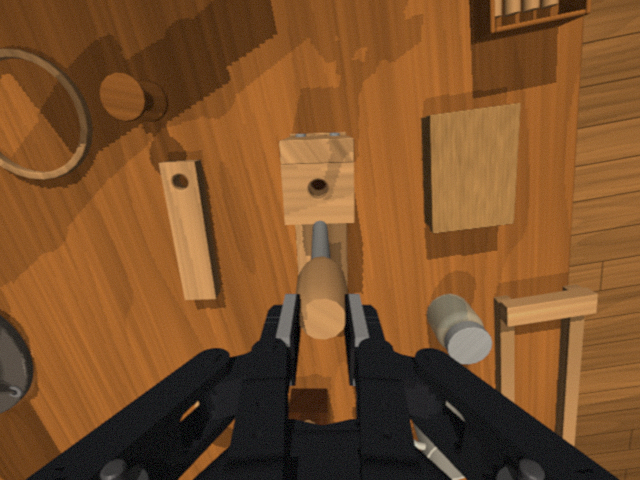

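View pics/s5c.png

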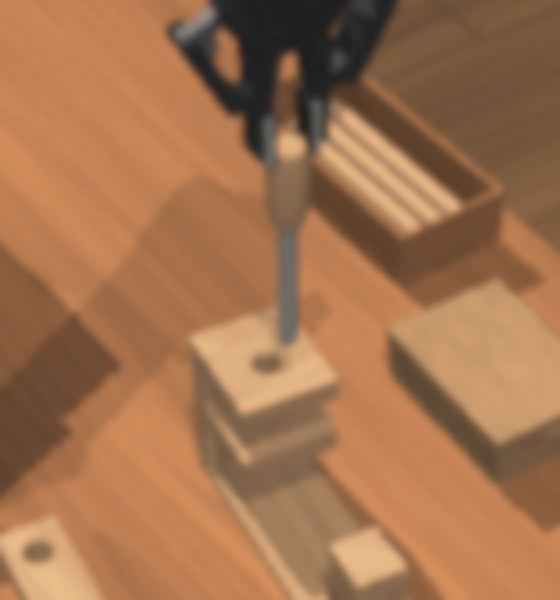

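Run:
```python
from h import *
im=cv2.imread('pics/w5.png'); cv2.imwrite('pics/w5c.png',cv2.resize(im[160:350,280:370],None,fx=3,fy=3,interpolation=cv2.INTER_CUBIC))
im=cv2.imread('pics/t5.png'); cv2.imwrite('pics/t5c.png',cv2.resize(im[170:250,220:320],None,fx=6,fy=6,interpolation=cv2.INTER_CUBIC))
```

```text
(no output)
```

View pics/w5c.png

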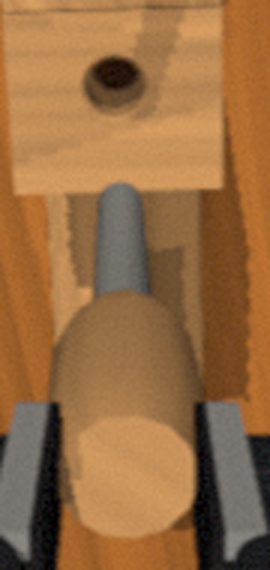

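View pics/t5c.png

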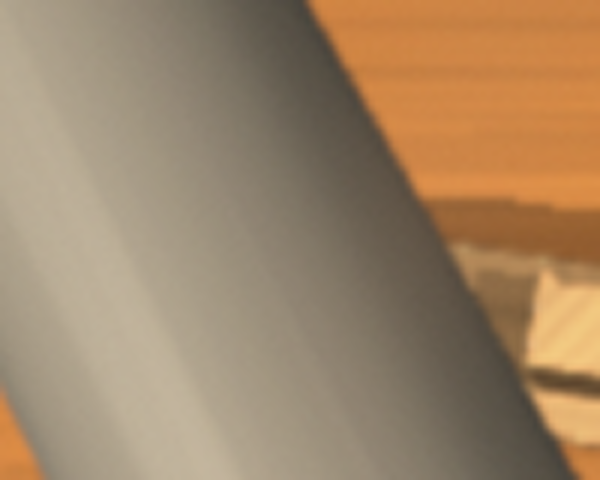

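Run:
```python
from h import *
r=wrist('w6.png'); o=status.get_obs(); T=tool(o); print(o['t'],T[:3,3])
print(atz(r,227,320.5,.16),atz(r,188,317.7,.119),(T@[0,0,.139,1])[:3], proj(r,[.619,.1768,.119]))
```

```text
7.05 [0.61944968 0.14742246 0.29905001]
[0.61745755 0.14475768 0.16      ] [0.61984002 0.17227212 0.119     ] [0.6194346  0.14730171 0.16005006] [315.95347001 183.61325879]
```

Request:
move_arm:
  steps: [-1, 0, 2.9, 0, 0, 0, 0, -1, 0, 0, -2, 0, 0, 0, -1, 0, 0, 0, 0, 0, 0, -1, 0, 0, 0, 0, 0, 0]

```text
t: 7.45
eef_pos: [0.6193, 0.1768, 0.279]
tool_rot: [0.0, 0.77, 0.638, -0.001]
contact_force: [-0.7, -0.6, -0.6]
gripper_width: 0.244
```

Run:
```python
from h import *
r=wrist('w7.png'); o=status.get_obs(); T=tool(o); print(o['t'],T[:3,3],o['contact_force'])
s=save('side','s7.png')
for p in ((T@[0,0,.139,1])[:3],[.62,.1767,.119]): print([proj(c,p) for c in (r,s)])
a=cv2.resize(cv2.imread('pics/w7.png')[150:300,270:370],None,fx=4,fy=4,interpolation=cv2.INTER_CUBIC)
b=cv2.resize(cv2.imread('pics/s7.png')[100:220,260:360],None,fx=4,fy=5,interpolation=cv2.INTER_CUBIC)
cv2.imwrite('pics/c7.png',np.hstack([a,b]))
```

```text
7.5 [0.61964464 0.1769989  0.27963241] [ 0.48767852  0.55171595 -1.1183132 ]
[array([322.69620343, 223.89301274]), array([306.07798377, 163.8159159 ])]
[array([323.03316666, 217.64998127]), array([306.4052914 , 169.90285445])]
```

View pics/c7.png

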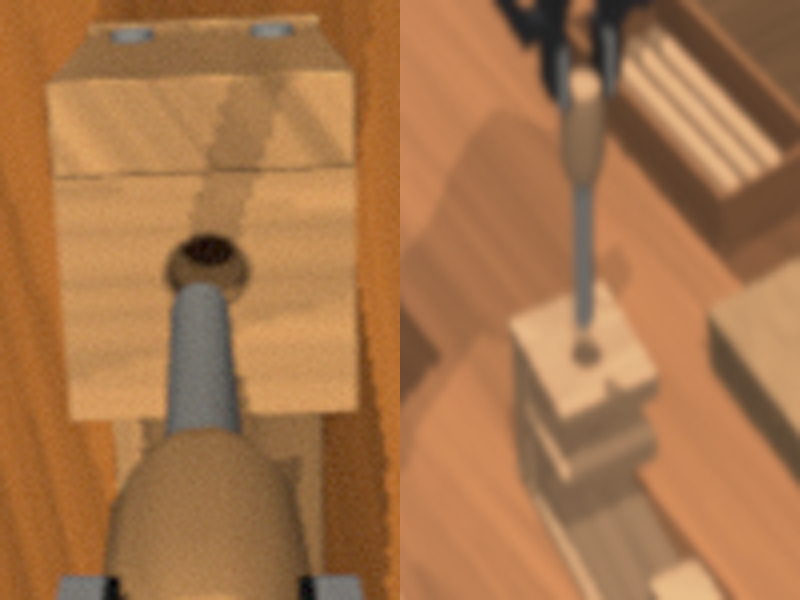

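Request:
move_arm:
  steps: [-1, 0.15, 0, -1, 0, 0, 0, -1, 0, 0, -1.5, 0, 0, 0, -1, 0, 0, -0.5, 0, 0, 0, -1, 0, 0, 0, 0, 0, 0]

```text
t: 7.95
eef_pos: [0.6198, 0.178, 0.2473]
tool_rot: [-0.001, 0.77, 0.638, -0.001]
contact_force: [0.7, 1.1, -0.8]
gripper_width: 0.247
```

Run:
```python
from h import *
r=wrist('w8.png'); o=status.get_obs(); T=tool(o); print(o['t'],T[:3,3],o['contact_force'],o['torque'])
s=save('side','s8.png')
a=cv2.resize(cv2.imread('pics/w8.png')[150:300,270:370],None,fx=4,fy=4,interpolation=cv2.INTER_CUBIC)
b=cv2.resize(cv2.imread('pics/s8.png')[100:220,260:360],None,fx=4,fy=5,interpolation=cv2.INTER_CUBIC)
cv2.imwrite('pics/c8.png',np.hstack([a,b]))
```

```text
8.0 [0.62027855 0.17839849 0.24829583] [ 0.75362362 -0.08027618 -0.84799331] [ 0.02928457 -0.01038781  0.05846532]
```

View pics/c8.png

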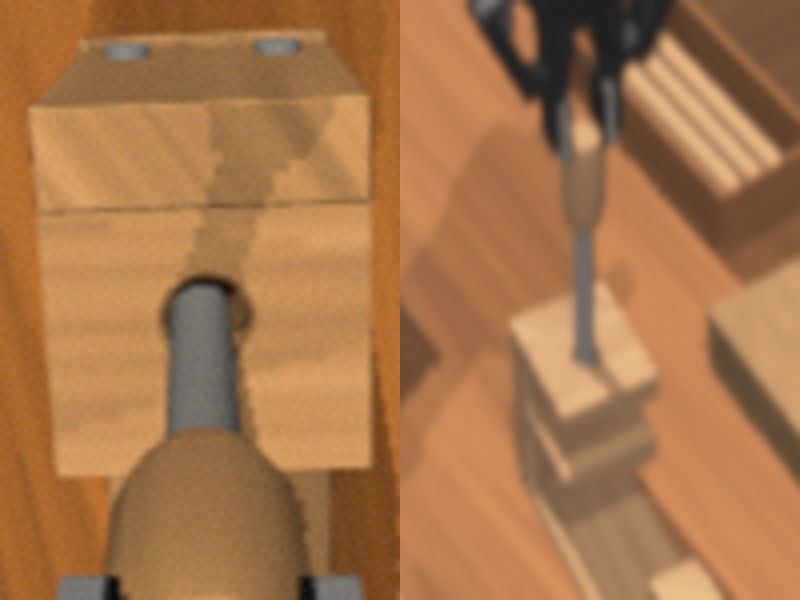

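Request:
move_arm:
  steps: [-1, 0.1, -0.1, -1, 0, 0, 0, -1, 0, 0, -1.5, 0, 0, 0, -1, 0, 0, -1, 0, 0, 0, -1, 0, 0, -1, 0, 0, 0]
  newtons: 100

```text
t: 8.45
eef_pos: [0.6221, 0.1779, 0.2039]
tool_rot: [0.0, 0.77, 0.638, 0.001]
contact_force: [-0.5, -0.2, 6.5]
gripper_width: 0.219
```

Request:
move_arm:
  steps: [-1, 0, 0, -1, 0, 0, 0, -1, 0, 0, -0.8, 0, 0, 0, -1, 0, 0, -0.4, 0, 0, 0, -1, 0, 0, 0, 0, 0, 0]

```text
t: 8.85
eef_pos: [0.6215, 0.1775, 0.1814]
tool_rot: [-0.0, 0.77, 0.638, -0.0]
contact_force: [-0.1, 0.4, -0.9]
gripper_width: 0.223
```

Request:
move_arm:
  steps: [-1, 0, 0, -0.2, 0, 0, 0, -1, 0, 0, -0.2, 0, 0, 0, -1, 0, 0, 0, 0, 0, 0]

```text
t: 9.15
eef_pos: [0.6221, 0.178, 0.1789]
tool_rot: [0.0, 0.77, 0.638, 0.001]
contact_force: [-0.0, -0.3, 6.1]
gripper_width: 0.223
```

Request:
move_arm:
  steps: [-1, 0, 0, -0.2, 0, 0, 0, -1, 0, 0, 0, 0, 0, 0]

```text
t: 9.35
eef_pos: [0.6231, 0.1788, 0.1787]
tool_rot: [0.001, 0.77, 0.638, 0.002]
contact_force: [-1.6, -0.5, 13.3]
gripper_width: 0.22
```

Request:
move_arm:
  steps: [-1, 0, 0, -0.2, 0, 0, 0, -1, 0, 0, 0, 0, 0, 0]

```text
t: 9.55
eef_pos: [0.624, 0.1796, 0.1785]
tool_rot: [0.001, 0.77, 0.638, 0.004]
contact_force: [-1.6, -0.4, 20.7]
gripper_width: 0.218
```

Request:
move_arm:
  steps: [-1, -0.2, -0.1, 0.8, 0, 0, 0, -1, 0, 0, 2.4, 0, 0, 0, -1, 0, 0, 3, 0, 0, 0, -1, 0, 0, 4, 0, 0, 0, -1, 0, -2, 2, 0, 0, 0, -1, 0, -5, 0, 0, 0, 0, -1, 0, -5, 0, 0, 0, 0, -1, 0, 0, 0, 0, 0, 0]

```text
t: 10.35
eef_pos: [0.6199, 0.0456, 0.2949]
tool_rot: [0.002, 0.774, 0.633, -0.003]
contact_force: [0.1, -0.5, -1.4]
gripper_width: 0.225
```

Run:
```python
from h import *
r=wrist('w9.png'); o=status.get_obs(); T=tool(o); print(o['t'],T[:3,3],o['contact_force'],jaw(o))
s=save('side','s9.png')
b=cv2.resize(cv2.imread('pics/s9.png')[90:270,240:400],None,fx=4,fy=3.3,interpolation=cv2.INTER_CUBIC)
cv2.imwrite('pics/c9.png',b); print(models.place_of('wrist','yoke_hole'),proj(r,[.62,.1767,.119]),proj(r,[.62,.1767,.04]))
```

```text
10.4 [0.61956484 0.05047249 0.29501728] [ 0.94751888  1.12894321 -1.04824381] -11.150730792457395
[{'position': [69.9, 289.6], 'score': 0.83}] [292.10831934  67.88449326] [298.24285398  78.89323128]
```

View pics/w9.png

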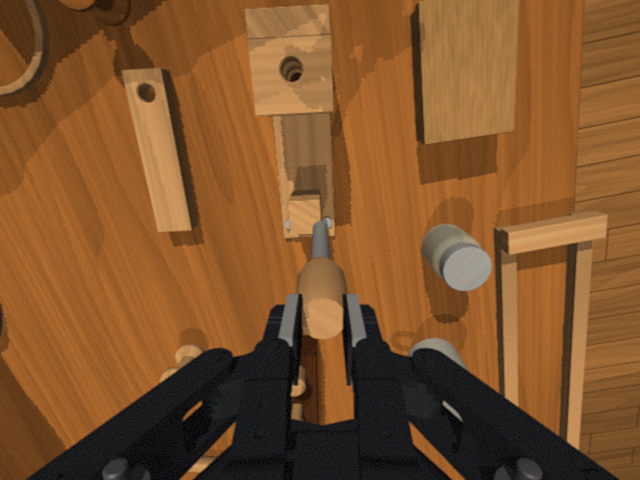

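View pics/c9.png

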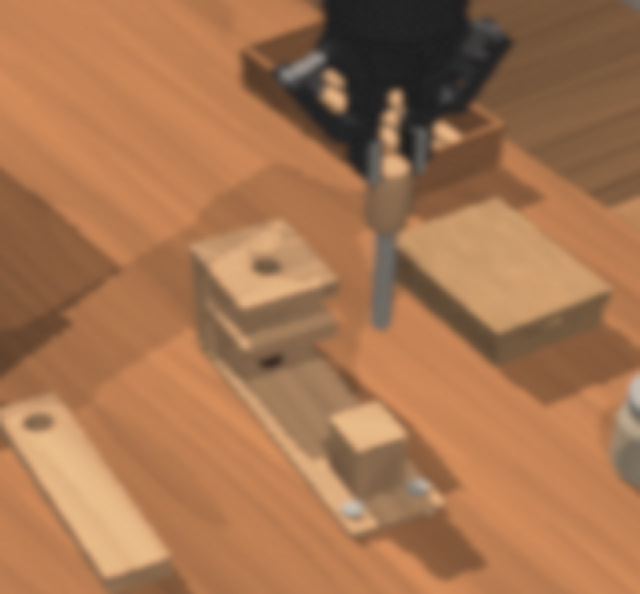

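Request:
move_arm:
  steps: [-1, -1.4, -4.7, 0, 0, 0, 0, -1, -1.4, -4.7, 0, 0, 0, 0, -1, -1.4, -4.7, 0, 0, 0, 0, -1, -1.4, -4.7, 0, 0, 0, 0, -1, -1.4, -4.7, 0, 0, 0, 0, -1, -1.4, -4.7, 0, 0, 0, 0, -1, -1.3, -4.7, 0, 0, 0, 0, -1, -1.3, -4.6, 0, 0, 0, 0]

```text
t: 11.3
eef_pos: [0.5098, -0.3183, 0.296]
tool_rot: [-0.0, 0.769, 0.64, 0.0]
contact_force: [0.3, 0.3, -1.4]
gripper_width: 0.222
```

Request:
move_arm:
  steps: [-1, 0, 0, -3, 0, 0, 0, -1, 0, 0, 0, 0, 0, 0, -1, 0, 0, 0, 0, 0, 0]

```text
t: 11.6
eef_pos: [0.5106, -0.3157, 0.2658]
tool_rot: [-0.001, 0.769, 0.64, 0.0]
contact_force: [0.4, 0.7, -1.0]
gripper_width: 0.219
```

```bash
cat > look.py <<'E'
from h import *
import sys
n=sys.argv[1]; zt=float(sys.argv[2]); P=[float(v) for v in sys.argv[3:6]]; sc=sys.argv[6:]
r=wrist(f'w{n}.png'); o=status.get_obs(); T=tool(o); print(o['t'].__round__(2),T[:3,3].round(4),o['contact_force'].round(1),jaw(o).round(2),round(float(o['gripper_width']),3))
s=save('side',f's{n}.png')
tip=(T@[0,0,zt,1])[:3]
u=[proj(c,P).round(1) for c in (r,s)]; print('target',u,'tip',[proj(c,tip).round(1) for c in (r,s)])
out=[]
for f,v,w,h in ((f'w{n}',u[0],100,150),(f's{n}',u[1],100,120)):
    im=cv2.imread(f'pics/{f}.png'); x0=int(np.clip(v[0]-w/2,0,640-w)); y0=int(np.clip(v[1]-h/2,0,480-h)); print('crop',f,x0,y0,'x4, y4' if h==150 else 'x4,y5')
    out.append(cv2.resize(im[y0:y0+h,x0:x0+w],(400,600),interpolation=cv2.INTER_CUBIC))
cv2.imwrite(f'pics/c{n}.png',np.hstack(out))
E
python3 look.py 10 .139 .5065 -.3273 .05
```

```text
11.65 [ 0.5112 -0.3158  0.2668] [ 0.3 -0.   0.2] -10.42 0.224
target [array([320.8, 215.8]), array([397.2, 346.2])] tip [array([323.2, 224.6]), array([399.7, 323.3])]
crop w10 270 140 x4, y4
crop s10 347 286 x4,y5
```

View pics/c10.png

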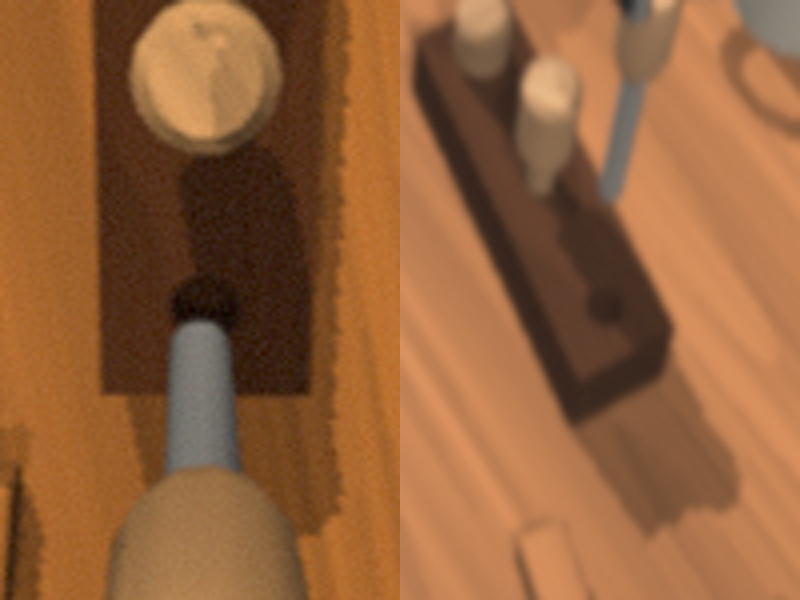

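Request:
move_arm:
  steps: [-1, -0.2, -1.2, -1, 0, 0, 0, -1, 0, 0, -2.5, 0, 0, 0, -1, 0, 0, -2.5, 0, 0, 0, -1, 0, 0, 0, 0, 0, 0]

```text
t: 12.1
eef_pos: [0.5056, -0.3299, 0.2029]
tool_rot: [-0.003, 0.77, 0.639, -0.001]
contact_force: [0.2, 0.1, -0.7]
gripper_width: 0.218
```

```bash
python3 look.py 11 .139 .507 -.328 .05
```

```text
12.15 [ 0.5068 -0.3303  0.2049] [ 0.  -0.  -0.3] -10.64 0.219
target [array([324.2, 218. ]), array([397.5, 346.3])] tip [array([324. , 225.1]), array([398.9, 343.8])]
crop w11 274 143 x4, y4
crop s11 347 286 x4,y5
```

View pics/c11.png

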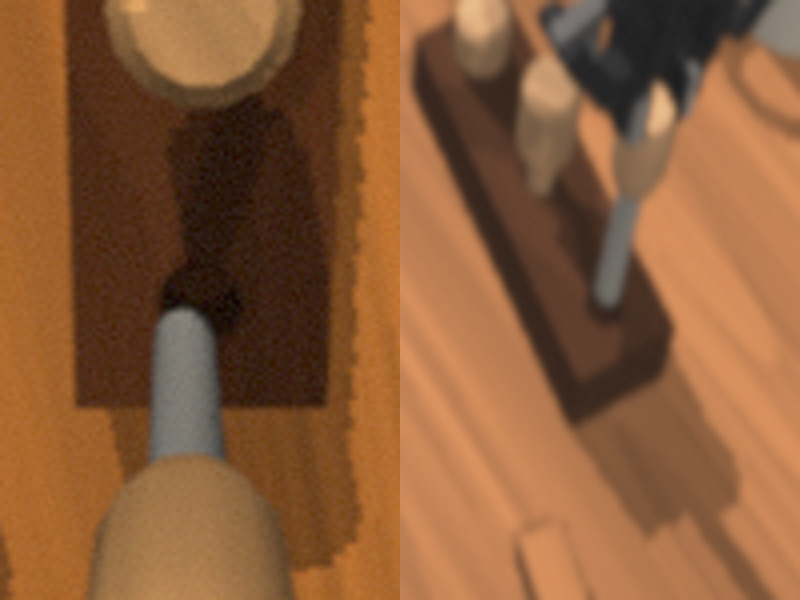

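Request:
move_arm:
  steps: [-1, 0.3, 0.25, -0.5, 0, 0, 0, -1, 0, 0, -0.5, 0, 0, 0, -1, 0, 0, 0, 0, 0, 0]

```text
t: 12.5
eef_pos: [0.5108, -0.3277, 0.1961]
tool_rot: [0.0, 0.77, 0.639, 0.0]
contact_force: [0.6, 0.0, -1.7]
gripper_width: 0.222
```

```bash
python3 look.py 12 .139 .507 -.328 .05
```

```text
12.55 [ 0.5107 -0.3279  0.1963] [ 0.4 -0.4 -1. ] -10.64 0.224
target [array([318.1, 223. ]), array([397.5, 346.3])] tip [array([322.1, 224.4]), array([399.2, 343.8])]
crop w12 268 148 x4, y4
crop s12 347 286 x4,y5
```

View pics/c12.png

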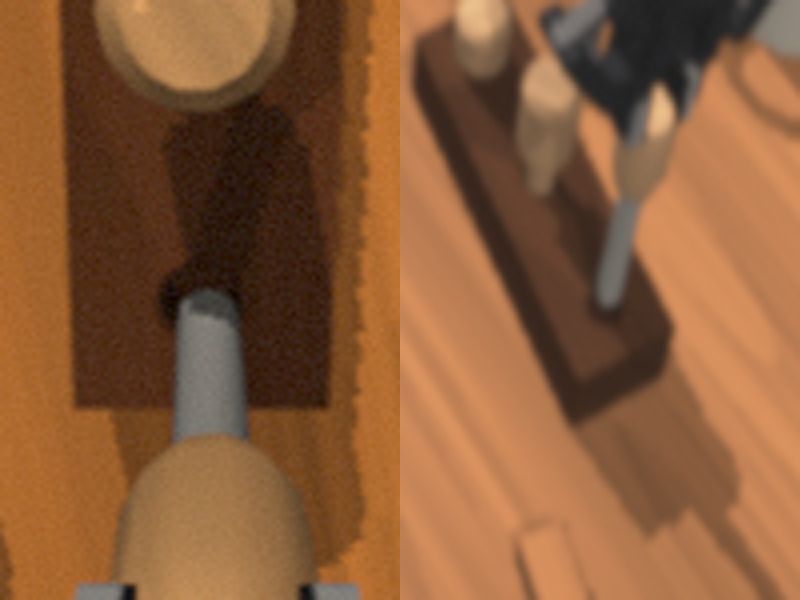

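Request:
move_arm:
  steps: [-1, -0.15, 0.12, -0.5, 0, 0, 0, -1, 0, 0, -0.8, 0, 0, 0, -1, 0, 0, 0, 0, 0, 0]

```text
t: 12.9
eef_pos: [0.5082, -0.3264, 0.1817]
tool_rot: [-0.001, 0.77, 0.638, -0.0]
contact_force: [-0.9, 0.2, -1.5]
gripper_width: 0.224
```

```bash
python3 look.py 13 .139 .507 -.328 .05
```

```text
12.95 [ 0.5085 -0.3265  0.1822] [ 0.5  0.4 -0.7] -10.66 0.221
target [array([321.6, 228.5]), array([397.5, 346.3])] tip [array([322.7, 224.4]), array([397.1, 346.9])]
crop w13 271 153 x4, y4
crop s13 347 286 x4,y5
```

View pics/c13.png

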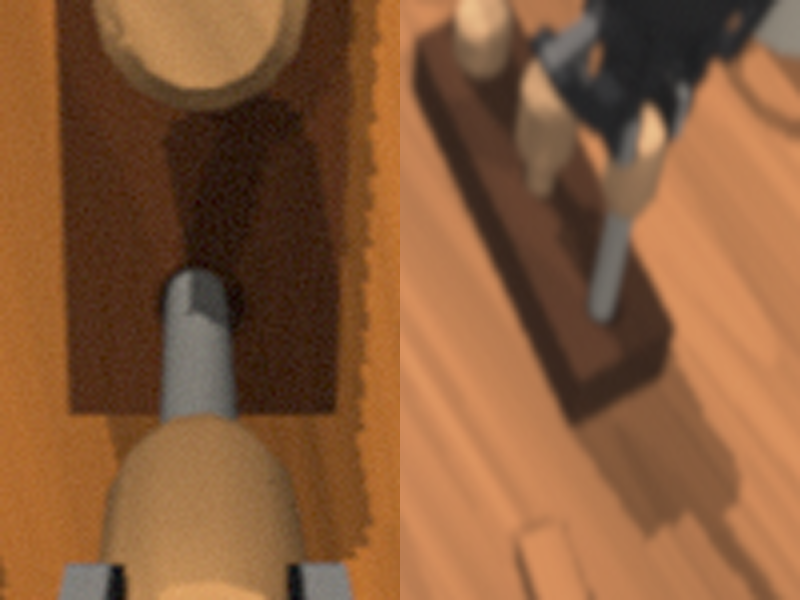

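Request:
move_arm:
  steps: [-1, 0.1, -0.1, -1, 0, 0, 0, -1, 0, 0, -1.2, 0, 0, 0, -1, 0, 0, -0.6, 0, 0, 0, -1, 0, 0, 0, 0, 0, 0]

```text
t: 13.4
eef_pos: [0.5092, -0.3273, 0.1534]
tool_rot: [-0.001, 0.77, 0.638, -0.0]
contact_force: [0.1, -0.3, -0.7]
gripper_width: 0.221
```

Request:
move_arm:
  steps: [-1, 0, 0, -0.2, 0, 0, 0, 0.2, 0, 0, 0, 0, 0, 0, 1, 0, 0, 0, 0, 0, 0, 1, 0, 0, 0, 0, 0, 0, 1, 0, 0, 2, 0, 0, 0, 1, 0, 0, 4, 0, 0, 0, 1, 0, 0, 4, 0, 0, 0, 1, 0, 0, 0, 0, 0, 0]

```text
t: 14.2
eef_pos: [0.5135, -0.3291, 0.2598]
tool_rot: [0.005, 0.77, 0.638, 0.002]
contact_force: [0.3, -0.6, -0.1]
gripper_width: 0.997
```

```bash
python3 look.py 14 .139 .507 -.328 .1
```

```text
14.25 [ 0.5121 -0.3286  0.2569] [ 0.4 -0.4 -0.8] -10.67 1.001
target [array([313.4, 217.5]), array([400.4, 335.2])] tip [array([319.9, 222.7]), array([404. , 329.9])]
crop w14 263 142 x4, y4
crop s14 350 275 x4,y5
```

View pics/c14.png

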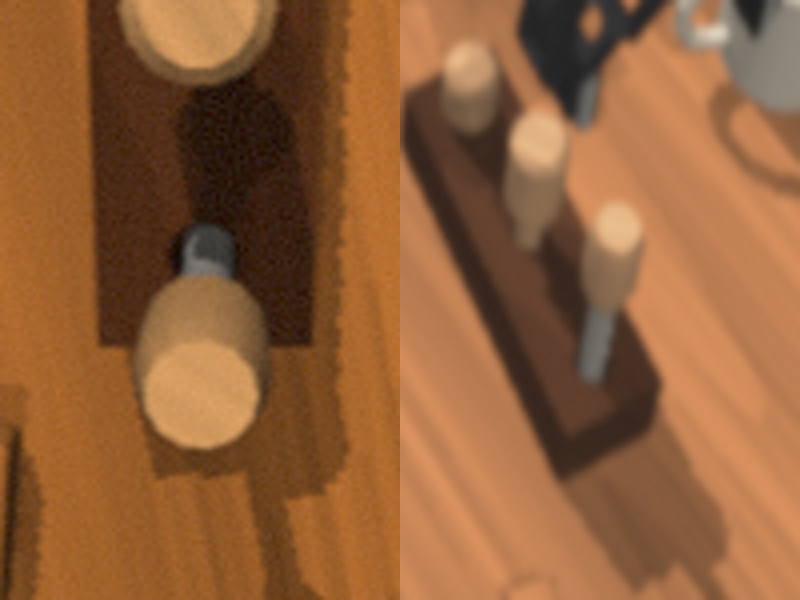

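Request:
move_arm:
  steps: [1, -0.8, 4.8, 0, 0, 0, 0.3, 1, -0.9, 4.9, 0, 0, 0, 0.3, 1, -0.9, 4.9, 0, 0, 0, 0.3, 1, -0.9, 4.9, 0, 0, 0, 0.3, 1, -0.9, 4.9, -1, 0, 0, 0.3, 1, -0.9, 4.9, -1, 0, 0, 0.3, 1, -0.9, 4.9, -1, 0, 0, 0.3, 1, -0.9, 4.9, -1, 0, 0, 0.2]

```text
t: 15.1
eef_pos: [0.4382, 0.0615, 0.2126]
tool_rot: [-0.0, 0.757, 0.654, -0.001]
contact_force: [1.4, 0.2, 0.2]
gripper_width: 0.999
```

Request:
move_arm:
  steps: [1, -0.7, 4, -1, 0, 0, 0, 1, 0, 0, 0, 0, 0, 0, 1, 0, 0, 0, 0, 0, 0]

```text
t: 15.4
eef_pos: [0.4317, 0.1005, 0.2028]
tool_rot: [-0.001, 0.756, 0.655, -0.001]
contact_force: [0.3, -0.4, 0.4]
gripper_width: 0.999
```

```bash
python3 look.py 15 .025 .446 .198 .024
python3 - <<'E'
from h import *
print(status.get_obs()['t'],models.place_of('wrist','rail_eye'))
E
```

```text
15.45 [0.4323 0.0993 0.2031] [ 0.  -1.   0.7] -8.36 1.003
target [array([322.8, 106.7]), array([249.3, 217.6])] tip [array([323.6, 281.9]), array([258.5, 202.3])]
crop w15 272 31 x4, y4
crop s15 199 157 x4,y5
15.5 [{'position': [109.4, 321.6], 'score': 0.95}]
```

View pics/w15.png

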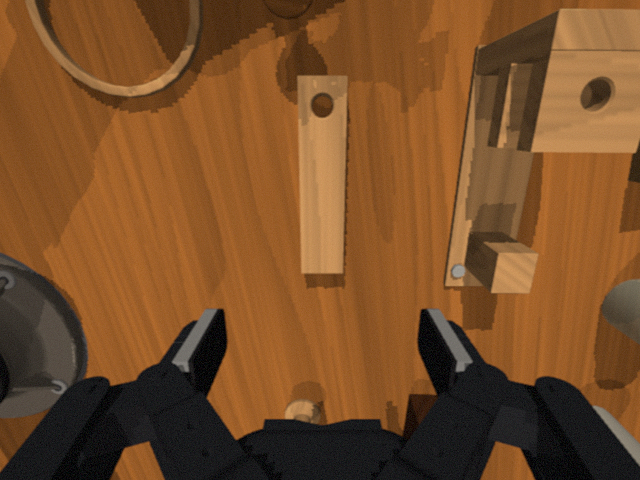

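Run:
```python
from h import *
from scipy.optimize import least_squares
r=wrist('w16.png'); im=cv2.imread('pics/w16.png'); cv2.imwrite('pics/c16.png',cv2.resize(im[60:285,280:370],(240,600),interpolation=cv2.INTER_CUBIC))
cv2.imwrite('pics/c16b.png',cv2.resize(im[0:300,440:640],(533,800)[:2] if 0 else (400,600),interpolation=cv2.INTER_CUBIC))
for p in ((76,298),(76,347),(273,345),(273,302),(104.5,322)): print(atz(r,*p,.024).round(4))
```

```text
[0.4301 0.2241 0.024 ]
[0.4728 0.2177 0.024 ]
[0.4469 0.0297 0.024 ]
[0.4016 0.0366 0.024 ]
[0.4475 0.198  0.024 ]
```

View pics/c16.png

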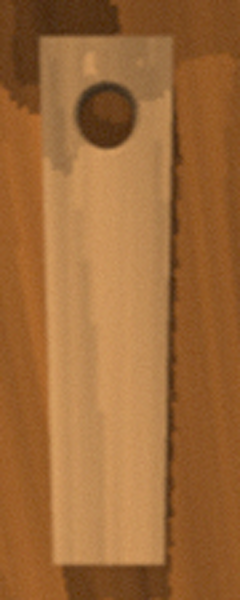

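View pics/c16b.png

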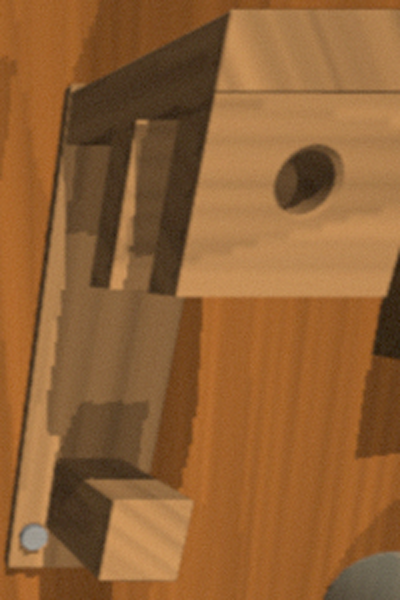

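Request:
move_arm:
  steps: [1, 0.3, 1.9, -3, 0, 0, 0, 1, 0, 0, -4.5, 0, 0, 0, 1, 0, 0, -4.5, 0, 0, 0, 1, 0, 0, -3, 0, 0, 0, 1, 0, 0, 0, 0, 0, 0, 1, 0, 0, 0, 0, 0, 0]

```text
t: 16.2
eef_pos: [0.4361, 0.1186, 0.0542]
tool_rot: [-0.0, 0.757, 0.653, -0.0]
contact_force: [0.6, -0.5, 0.1]
gripper_width: 1.0
```

Request:
move_arm:
  steps: [1, 0, 0, -2, 0, 0, 0, 1, 0, 0, -0.9, 0, 0, 0, -0.2, 0, 0, 0, 0, 0, 0, -0.5, 0, 0, 0, 0, 0, 0, -1, 0, 0, 0, 0, 0, 0, -1, 0, 0, 0, 0, 0, 0]
  newtons: 50

```text
t: 16.8
eef_pos: [0.4363, 0.1192, 0.0255]
tool_rot: [0.0, 0.757, 0.654, 0.001]
contact_force: [-0.2, -0.1, -1.1]
gripper_width: 0.332
```

```bash
python3 look.py 17 .025 .446 .198 .024
```

```text
16.85 [0.4361 0.1192 0.0254] [ 0.2  0.5 -1. ] -8.37 0.236
target [array([317.8, 134.8]), array([249.3, 217.6])] tip [array([322., 280.]), array([262.4, 243.4])]
crop w17 267 59 x4, y4
crop s17 199 157 x4,y5
```

View pics/w17.png

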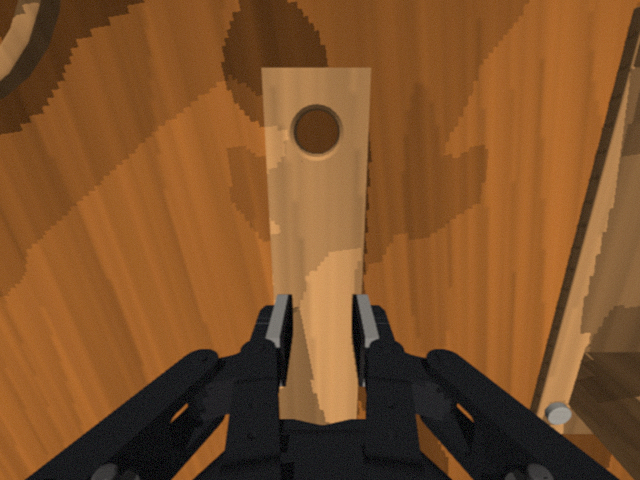

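Run:
```python
from h import *
im=cv2.imread('pics/s17.png'); cv2.imwrite('pics/c17b.png',cv2.resize(im[170:290,200:320],None,fx=5,fy=5,interpolation=cv2.INTER_CUBIC))
print(status.get_obs()['gripper_width'])
```

```text
0.14261504770552336
```

View pics/c17b.png

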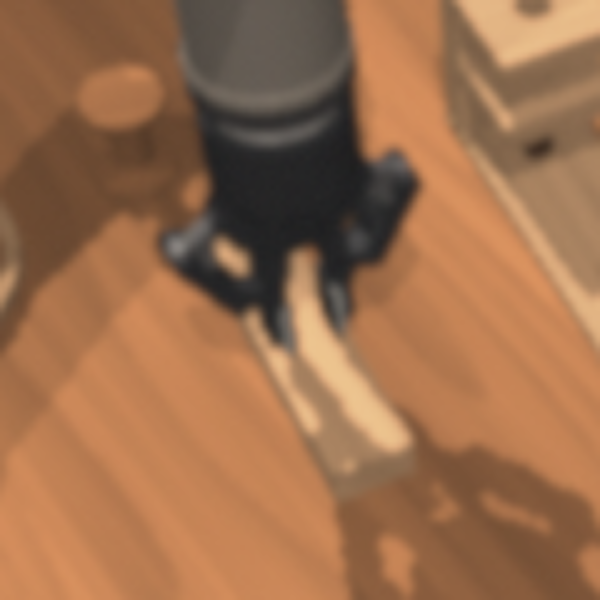

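Run:
```python
import numpy as np
from h import *
r=wrist('w18.png'); M=r['T_tool_cam']; o=status.get_obs(); print(o['t'],o['eef_pos'],o['gripper_width'])
for y in (.014,.0425):
  for x in (-.011,.011):
    for z in (-.03,-.015,0,.012,.025): print(y,x,z,proj(r,[x,y,z],M).round(0), proj(r,[x,-y,z],M).round(0))
```

```text
16.95 [0.4359129  0.11912021 0.02508881] 0.056522581108112396
0.014 -0.011 -0.03 [355. 360.] [290. 360.]
0.014 -0.011 -0.015 [352. 339.] [292. 339.]
0.014 -0.011 0 [350. 321.] [295. 321.]
0.014 -0.011 0.012 [348. 309.] [297. 309.]
0.014 -0.011 0.025 [347. 297.] [298. 297.]
0.014 0.011 -0.03 [357. 315.] [288. 315.]
0.014 0.011 -0.015 [354. 297.] [291. 297.]
0.014 0.011 0 [351. 282.] [294. 282.]
0.014 0.011 0.012 [349. 272.] [295. 272.]
0.014 0.011 0.025 [347. 262.] [297. 262.]
0.0425 -0.011 -0.03 [422. 360.] [222. 360.]
0.0425 -0.011 -0.015 [413. 339.] [231. 339.]
0.0425 -0.011 0 [406. 321.] [239. 321.]
0.0425 -0.011 0.012 [401. 309.] [244. 309.]
0.0425 -0.011 0.025 [396. 297.] [249. 297.]
0.0425 0.011 -0.03 [428. 314.] [217. 315.]
0.0425 0.011 -0.015 [418. 297.] [227. 297.]
0.0425 0.011 0 [410. 282.] [235. 282.]
0.0425 0.011 0.012 [404. 272.] [241. 272.]
0.0425 0.011 0.025 [399. 262.] [246. 262.]
```

View pics/w18.png

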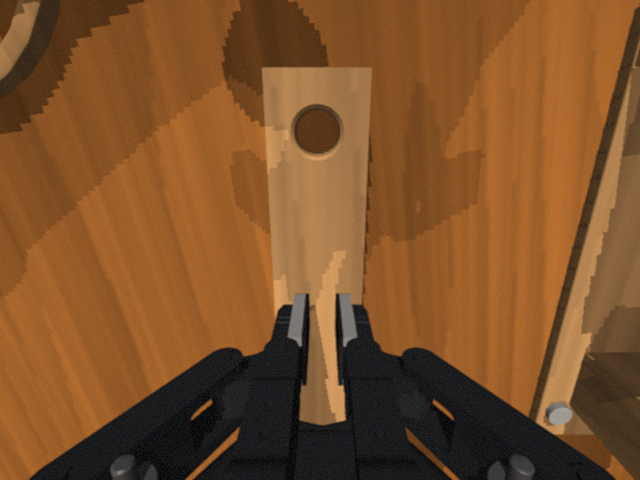

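Request:
move_arm:
  steps: [-1, 0, 0, -0.2, 0, 0, 0, -1, 0, 0, 0, 0, 0, 0]

```text
t: 17.15
eef_pos: [0.4356, 0.119, 0.0226]
tool_rot: [-0.0, 0.757, 0.654, -0.0]
contact_force: [-0.4, -0.5, -0.1]
gripper_width: 0.0
```

Request:
move_arm:
  steps: [-1, 0, 0, -0.3, 0, 0, 0, -1, 0, 0, 0, 0, 0, 0]

```text
t: 17.35
eef_pos: [0.4355, 0.119, 0.0194]
tool_rot: [-0.0, 0.757, 0.654, -0.0]
contact_force: [0.3, -0.1, 0.1]
gripper_width: 0.002
```

Request:
move_arm:
  steps: [-1, 0, 0, -0.3, 0, 0, 0, -1, 0, 0, 0, 0, 0, 0]

```text
t: 17.55
eef_pos: [0.4359, 0.1192, 0.0173]
tool_rot: [0.0, 0.757, 0.654, -0.0]
contact_force: [-2.9, -1.2, 12.6]
gripper_width: -0.004
```

```bash
python3 look.py 19 .025 .446 .198 .024;python3 - <<'E'
from h import *
im=cv2.imread('pics/s19.png'); cv2.imwrite('pics/c19b.png',cv2.resize(im[170:290,200:320],None,fx=5,fy=5,interpolation=cv2.INTER_CUBIC))
print(status.get_obs()['gripper_width'])
E
```

```text
17.6 [0.4359 0.1192 0.0174] [-2.3 -1.1 11.6] -8.35 0.001
target [array([318.6, 135.1]), array([249.3, 217.6])] tip [array([322.3, 280. ]), array([262.6, 245.3])]
crop w19 268 60 x4, y4
crop s19 199 157 x4,y5
-0.00012864448936583792
```

View pics/c19b.png

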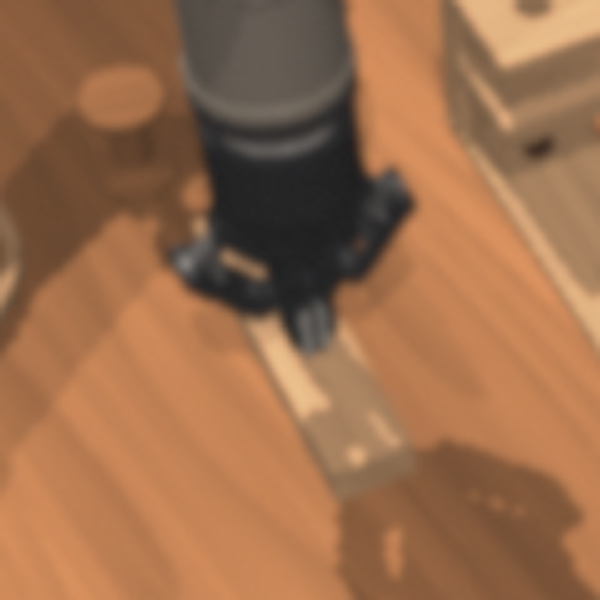

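View pics/w19.png

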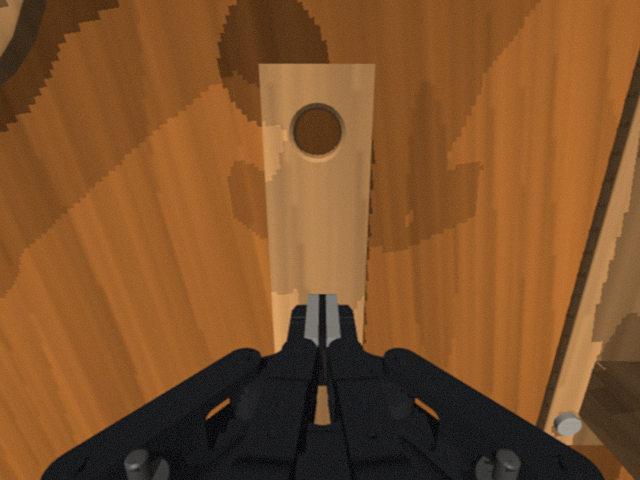

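Request:
move_arm:
  steps: [1, 0, 0, 1.5, 0, 0, 0, 1, 0, 0, 0, 0, 0, 0, 1, 0, 0, 0, 0, 0, 0, 1, 0, 0, 0, 0, 0, 0, 1, 0, 0, 0, 0, 0, 0, 1, 0, 0, -2, 0, 0, 0, 1, 0, 0, -1.5, 0, 0, 0, 1, 0, 0, 0, 0, 0, 0]

```text
t: 18.45
eef_pos: [0.4342, 0.1187, -0.0048]
tool_rot: [-0.001, 0.757, 0.654, -0.002]
contact_force: [-0.2, -0.2, -0.1]
gripper_width: 1.001
```

Request:
move_arm:
  steps: [1, 0.1, 0, -0.3, 0, 0, 0, -1, 0, 0, 0, 0, 0, 0, -1, 0, 0, 0, 0, 0, 0, -1, 0, 0, 0, 0, 0, 0, -1, 0, 0, 0, 0, 0, 0, -1, 0, 0, 0, 0, 0, 0]
  newtons: 50

```text
t: 19.05
eef_pos: [0.437, 0.1192, -0.0056]
tool_rot: [0.0, 0.757, 0.654, 0.0]
contact_force: [-1.2, -0.5, 5.1]
gripper_width: 0.503
```

```bash
python3 look.py 20 .025 .446 .198 .024
```

```text
19.1 [ 0.437   0.1192 -0.0056] [-1.6 -0.9  5.2] -8.36 0.506
target [array([314.6, 137.7]), array([249.3, 217.6])] tip [array([322.3, 280. ]), array([263.7, 250.4])]
crop w20 264 62 x4, y4
crop s20 199 157 x4,y5
```

View pics/w20.png

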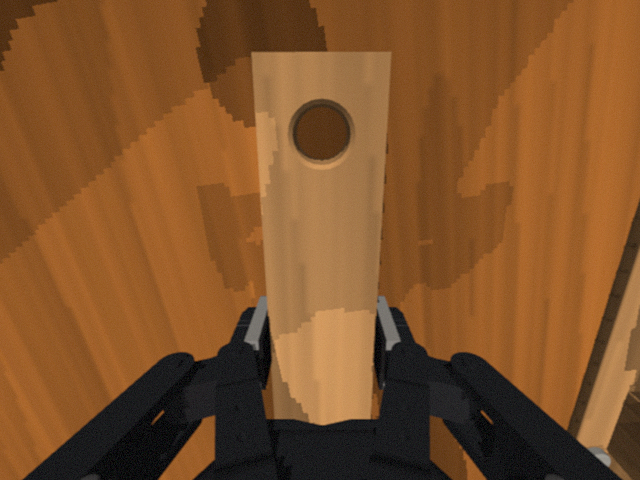

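Run:
```python
from h import *
r=wrist('w21.png');o=status.get_obs();T=tool(o)
for p in ((132,321),(52,252),(52,391)):
    e=atz(r,*p,.024); print(e,np.linalg.inv(T)@np.append(e,1))
```

```text
[0.44837961 0.1994924  0.024     ] [ 8.11584507e-02 -4.17771822e-04 -2.95881043e-02  1.00000000e+00]
[0.43049859 0.22629015 0.024     ] [ 0.10506946 -0.02200743 -0.02960615  1.        ]
[0.47363503 0.21988706 0.024     ] [ 0.1050106   0.02160159 -0.02956909  1.        ]
```

Request:
move_arm:
  steps: [-1, 0, 0, 2, 0, 0, 0, -1, 0, 0, 4, 0, 0, 0, -1, 0, -3, 2, 0, 0, 0, -1, 0, -5, 0, 0, 0, 0, -1, 3, -4, 0, 0, 0, 0, -1, 4, -1, 0, 0, 0, 0, -1, 4, 0, 0, 0, 0, 0, -1, 0, 0, 0, 0, 0, 0]

```text
t: 20.0
eef_pos: [0.5522, -0.0116, 0.0745]
tool_rot: [0.001, 0.758, 0.652, 0.003]
contact_force: [-0.3, -0.2, -0.9]
gripper_width: 0.502
```

```bash
python3 look.py 22 .025 .594 -.0012 .09
```

```text
20.05 [ 0.5488 -0.011   0.0739] [ 0.1  0.8 -1.9] -8.45 0.508
target [array([413. , 285.5]), array([338.8, 222.8])] tip [array([316.1, 279.4]), array([326.3, 243.9])]
crop w22 363 210 x4, y4
crop s22 288 162 x4,y5
```

View pics/s22.png

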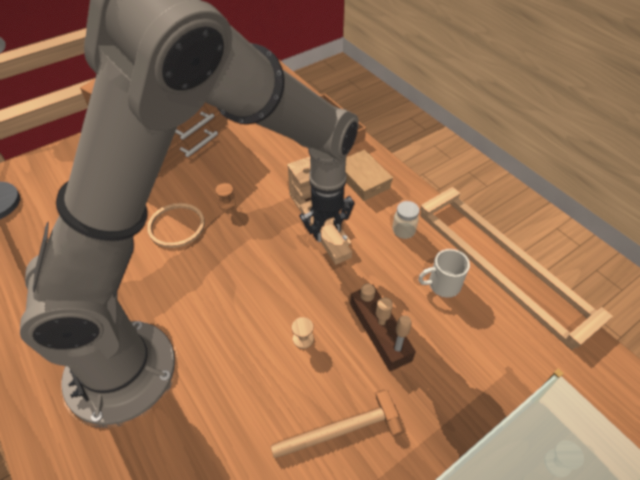

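View pics/w22.png

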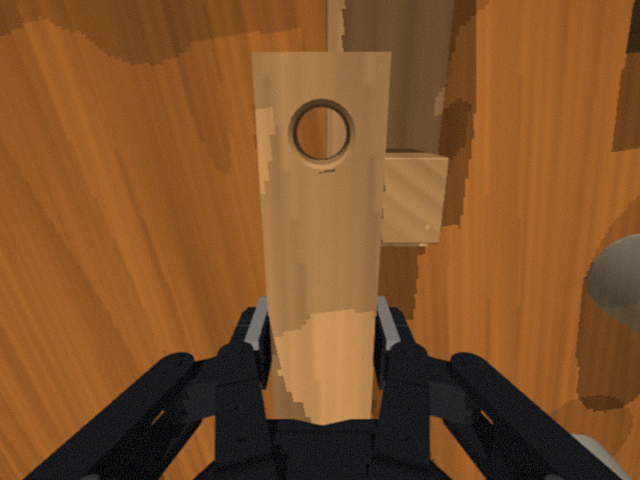

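Request:
move_arm:
  steps: [-1, 2.2, 0, 0, 0, 0, 0, -1, 2.1, 0, 0, 0, 0, 0, -1, 0, 0, -0.4, 0, 0, 0, -1, 0, 0, 0, 0, 0, 0, -1, 0, 0, 0, 0, 0, 0]

```text
t: 20.6
eef_pos: [0.5878, -0.0108, 0.0694]
tool_rot: [-0.001, 0.757, 0.654, -0.001]
contact_force: [0.0, 0.5, -2.2]
gripper_width: 0.503
```

```bash
python3 look.py 23 .025 .594 -.0012 .09
```

```text
20.65 [ 0.5881 -0.0109  0.0696] [-0.1  0.7 -2. ] -8.33 0.504
target [array([333.4, 304.3]), array([338.8, 222.8])] tip [array([323. , 280.2]), array([338.7, 237.8])]
crop w23 283 229 x4, y4
crop s23 288 162 x4,y5
```

View pics/w23.png

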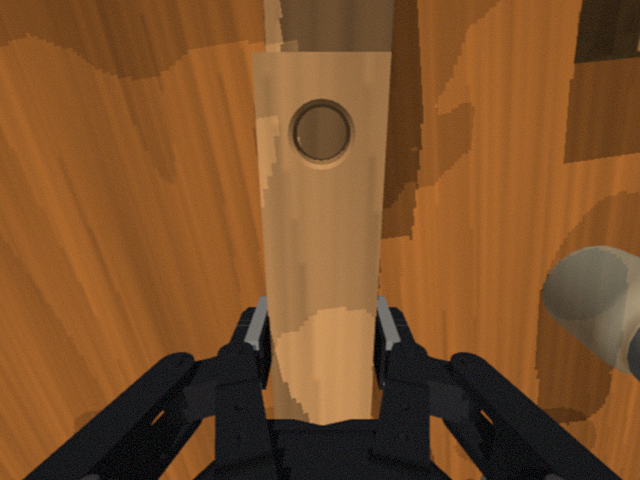

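Request:
move_arm:
  steps: [-1, 0.4, 0, 0, 0, 0, 0, -1, 0.3, 2, 0, 0, 0, 0, -1, 0.15, 1, 0, 0, 0, 0, -1, 0, 0, 0, 0, 0, 0, -1, 0, 0, 0, 0, 0, 0]

```text
t: 21.2
eef_pos: [0.5981, 0.0189, 0.0698]
tool_rot: [0.0, 0.757, 0.654, -0.0]
contact_force: [-0.8, -1.9, -2.4]
gripper_width: 0.504
```

```bash
python3 look.py 24 .025 .613 .13 .10
```

```text
21.25 [0.5981 0.0183 0.0697] [-0.7  0.3 -1.7] -8.38 0.509
target [array([317.5,  25.6]), array([314.5, 186.3])] tip [array([322.3, 281. ]), array([335. , 228.9])]
crop w24 267 0 x4, y4
crop s24 264 126 x4,y5
```

View pics/w24.png

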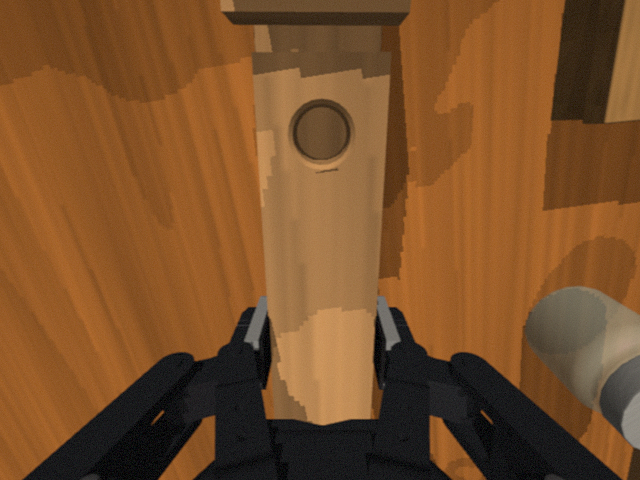

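View pics/c24.png

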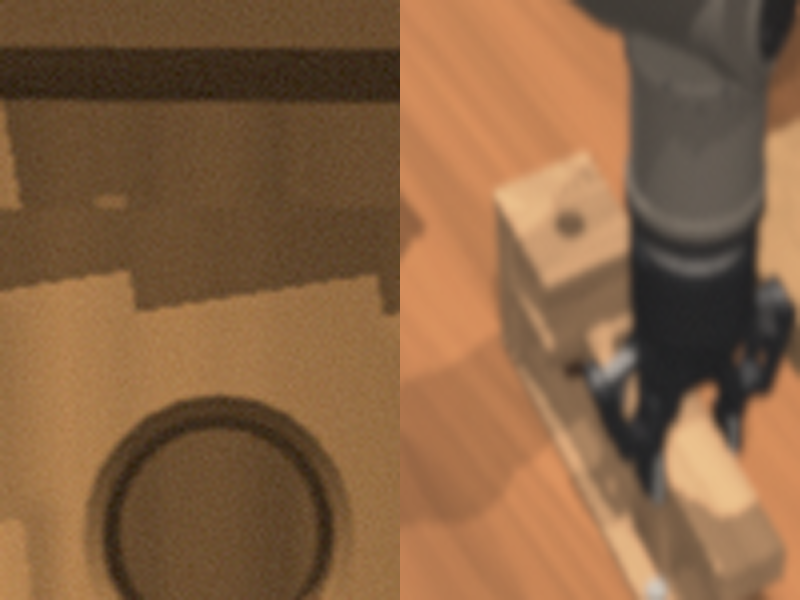

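Request:
move_arm:
  steps: [-1, -0.2, 0, 0, 0, 0, 0, -1, 0.15, 1, 0, 0, 0, 0, -1, 0.15, 1, 0, 0, 0, 0, -1, 0, 0, 0, 0, 0, 0]

```text
t: 21.7
eef_pos: [0.5995, 0.0422, 0.0702]
tool_rot: [-0.0, 0.756, 0.655, 0.001]
contact_force: [-0.3, 0.2, -2.0]
gripper_width: 0.502
```

```bash
python3 look.py 25 .025 .619 .177 .119; cd pics; python3 -c "
import cv2;im=cv2.imread('w25.png');cv2.imwrite('c25b.png',cv2.resize(im[0:150,200:440],None,fx=3.3,fy=3.3,interpolation=cv2.INTER_CUBIC))"
```

```text
21.75 [0.5994 0.041  0.07  ] [-0.9  0.1 -1.4] -8.22 0.506
target [array([ 322.4, -117.9]), array([306., 170.])] tip [array([322.4, 281.8]), array([330.2, 223.2])]
crop w25 272 0 x4, y4
crop s25 256 110 x4,y5
```

View pics/c25b.png

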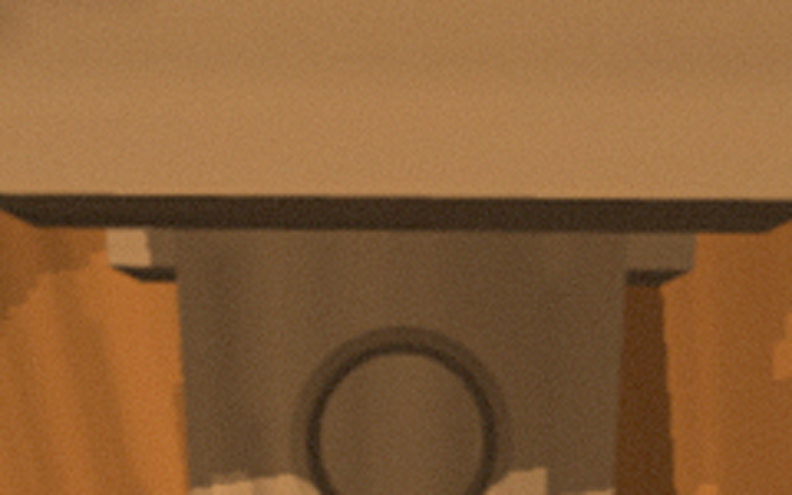

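Request:
move_arm:
  steps: [-1, 0.22, 1.5, 0, 0, 0, 0, -1, 0.22, 1.5, 0, 0, 0, 0, -1, 0.22, 1.5, 0, 0, 0, 0, -1, 0, 0, 0, 0, 0, 0, -1, 0, 0, 0, 0, 0, 0]

```text
t: 22.3
eef_pos: [0.6058, 0.085, 0.0698]
tool_rot: [-0.0, 0.756, 0.654, -0.0]
contact_force: [0.0, 0.0, -2.4]
gripper_width: 0.502
```

Request:
move_arm:
  steps: [-1, 0.08, 0.4, 0, 0, 0, 0, -1, 0.06, 0.4, 0, 0, 0, 0, -1, 0, 0, 0, 0, 0, 0]

```text
t: 22.6
eef_pos: [0.6073, 0.0926, 0.0699]
tool_rot: [-0.0, 0.757, 0.654, 0.0]
contact_force: [-0.0, 0.2, -1.7]
gripper_width: 0.503
```

Request:
move_arm:
  steps: [-1, 0.04, 0.3, 0, 0, 0, 0, -1, 0.03, 0.2, 0, 0, 0, 0, -1, 0, 0, 0, 0, 0, 0]

```text
t: 22.9
eef_pos: [0.6078, 0.0961, 0.0696]
tool_rot: [0.0, 0.757, 0.653, -0.001]
contact_force: [-0.5, -3.6, -1.3]
gripper_width: 0.505
```

Request:
move_arm:
  steps: [-1, 0.03, 0.2, 0, 0, 0, 0, -1, 0, 0, 0, 0, 0, 0]

```text
t: 23.1
eef_pos: [0.6077, 0.0962, 0.0695]
tool_rot: [0.001, 0.757, 0.653, -0.002]
contact_force: [-3.2, -6.9, 1.8]
gripper_width: 0.504
```

Request:
move_arm:
  steps: [-1, 0, 0, -0.2, 0, 0, 0, -1, 0, 0, 0, 0, 0, 0, 0.1, 0, 0, 0, 0, 0, 0, 1, 0, 0, 0, 0, 0, 0, 1, 0, 0, 0, 0, 0, 0, 1, 0, 0, 0, 0, 0, 0]

```text
t: 23.7
eef_pos: [0.6084, 0.0998, 0.068]
tool_rot: [-0.0, 0.757, 0.654, 0.0]
contact_force: [-0.0, -0.5, 0.2]
gripper_width: 0.998
```

Request:
move_arm:
  steps: [1, 0, 0, 3, 0, 0, 0, 1, 0, 0, 5, 0, 0, 0, 1, 0, -3, 5, 0, 0, 0, 1, 0, -3, 5, 0, 0, 0, 1, 0, 0, 0, 0, 0, 0, 1, 0, 0, 0, 0, 0, 0]

```text
t: 24.3
eef_pos: [0.6088, 0.0472, 0.2346]
tool_rot: [0.001, 0.757, 0.653, 0.001]
contact_force: [0.2, 0.5, 0.1]
gripper_width: 0.999
```

```bash
python3 look.py 26 .025 .620 .177 .119; cd pics; python3 -c "
import cv2;im=cv2.imread('w26.png');cv2.imwrite('c26b.png',cv2.resize(im[40:240,230:430],None,fx=3,fy=3,interpolation=cv2.INTER_CUBIC))"
```

```text
24.35 [0.6078 0.048  0.2331] [ 0.6  0.2 -0.4] -8.35 1.0
target [array([310.1,  53.9]), array([306.3, 169.8])] tip [array([320.2, 277.9]), array([332.3, 174.8])]
crop w26 260 0 x4, y4
crop s26 256 109 x4,y5
```

View pics/w26.png

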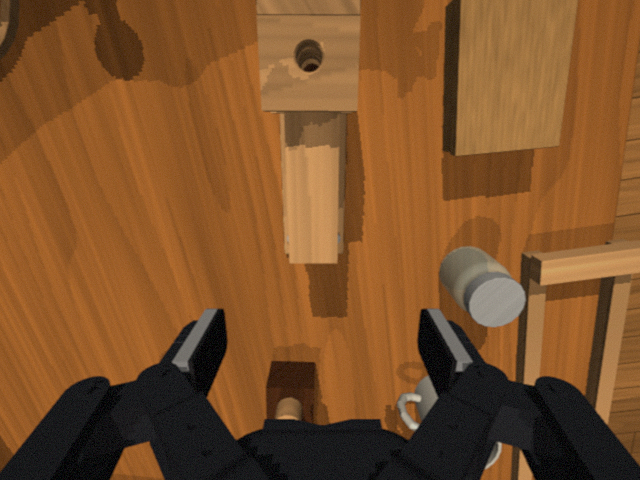

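View pics/c26b.png

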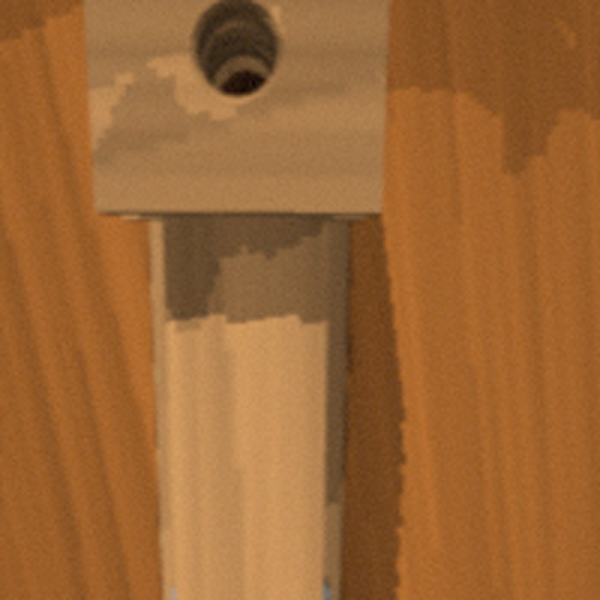

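View pics/c26.png

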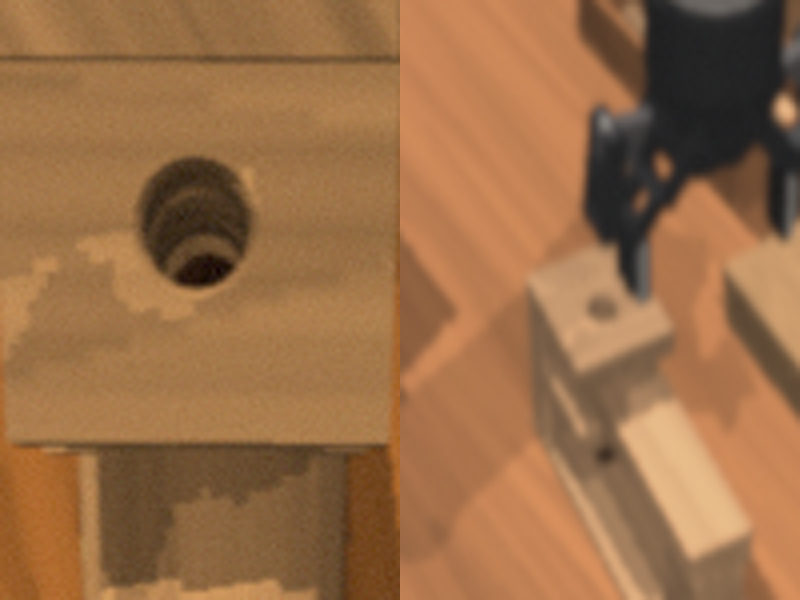

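Request:
move_arm:
  steps: [1, -1.3, -4.4, 0, 0, 0, 0, 1, -1.3, -4.4, 0, 0, 0, 0, 1, -1.3, -4.4, 0, 0, 0, 0, 1, -1.3, -4.4, 0, 0, 0, 0, 1, -1.3, -4.4, 0, 0, 0, 0, 1, -1.2, -4.4, 0, 0, 0, 0, 1, -1.2, -4.3, -2, 0, 0, 0, 1, 0, 0, 0, 0, 0, 0]

```text
t: 25.2
eef_pos: [0.5143, -0.2656, 0.209]
tool_rot: [-0.003, 0.76, 0.65, -0.003]
contact_force: [-0.4, 0.6, 0.2]
gripper_width: 1.002
```

Request:
move_arm:
  steps: [1, 0, 0, -2, 0, 0, 0, 1, 0, 0, 0, 0, 0, 0, 1, 0, 0, 0, 0, 0, 0]

```text
t: 25.5
eef_pos: [0.519, -0.2577, 0.1925]
tool_rot: [-0.001, 0.756, 0.655, -0.0]
contact_force: [0.9, 0.3, 0.4]
gripper_width: 1.004
```

```bash
python3 look.py 27 .0 .5194 -.2585 .127
```

```text
25.55 [ 0.5196 -0.258   0.1933] [1.  0.3 0.3] -8.25 1.001
target [array([323.3, 255.3]), array([384.5, 302. ])] tip [array([323.6, 303.1]), array([387.8, 284.4])]
crop w27 273 180 x4, y4
crop s27 334 242 x4,y5
```

View pics/w27.png

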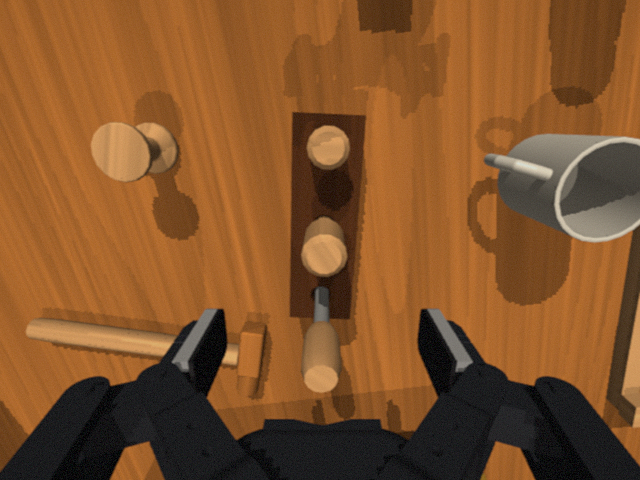

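Request:
move_arm:
  steps: [1, 0.1, 0, -3, 0, 0, 0, 1, 0, 0, -3, 0, 0, 0, 1, 0, 0, -3, 0, 0, 0, 1, 0, 0, -2, 0, 0, 0, 1, 0, 0, 0, 0, 0, 0, 1, 0, 0, 0, 0, 0, 0]

```text
t: 26.2
eef_pos: [0.521, -0.2591, 0.0844]
tool_rot: [0.0, 0.757, 0.654, 0.0]
contact_force: [0.3, -0.0, 0.1]
gripper_width: 1.003
```

```bash
python3 look.py 28 .0 .5194 -.2585 .127
```

```text
26.25 [ 0.5215 -0.2594  0.085 ] [-0.2  0.4  0.2] -8.34 0.996
target [array([318.1, 356.8]), array([384.5, 302. ])] tip [array([323.4, 302.9]), array([383.6, 312. ])]
crop w28 268 281 x4, y4
crop s28 334 242 x4,y5
```

View pics/w28.png

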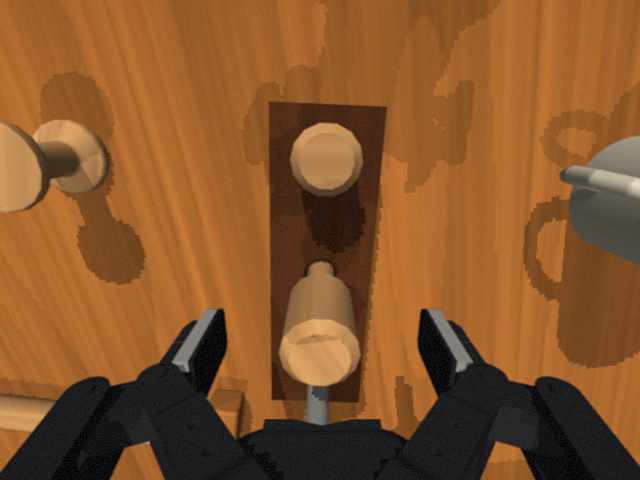

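Request:
move_arm:
  steps: [1, -0.1, 0.1, -0.7, 0, 0, 0, -1, 0, 0, 0, 0, 0, 0, -1, 0, 0, 0, 0, 0, 0, -1, 0, 0, 0, 0, 0, 0, -1, 0, 0, 0, 0, 0, 0, -1, 0, 0, 0, 0, 0, 0, -1, 0, 0, 0, 0, 0, 0]
  newtons: 60

```text
t: 27.0
eef_pos: [0.5195, -0.2584, 0.0769]
tool_rot: [0.0, 0.757, 0.654, 0.0]
contact_force: [-0.6, 0.7, 4.2]
gripper_width: 0.359
```

```bash
python3 look.py 29 .0 .5194 -.2585 .127
```

```text
27.05 [ 0.5195 -0.2584  0.0769] [-0.8  0.1  4.6] -8.37 0.361
target [array([322.2, 371.5]), array([384.5, 302. ])] tip [array([322.3, 301.9]), array([382.3, 314. ])]
crop w29 272 296 x4, y4
crop s29 334 242 x4,y5
```

View pics/w29.png

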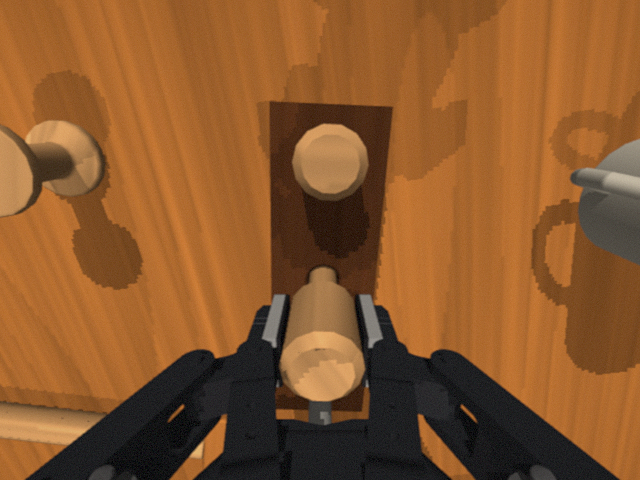

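Request:
move_arm:
  steps: [-1, 0, 0, 3, 0, 0, 0, -1, 0, 0, 4, 0, 0, 0, -1, 0, 0, 4.5, 0, 0, 0, -1, 0.8, 3, 2.5, 0, 0, 0, -1, 1.1, 4.7, 0, 0, 0, 0, -1, 1.1, 4.7, 0, 0, 0, 0, -1, 1.1, 4.7, 0, 0, 0, 0, -1, 1.1, 4.7, 0, 0, 0, 0]

```text
t: 27.9
eef_pos: [0.571, -0.0388, 0.2162]
tool_rot: [-0.0, 0.757, 0.653, -0.0]
contact_force: [0.6, 0.6, -0.7]
gripper_width: 0.357
```

Request:
move_arm:
  steps: [-1, 1.1, 4.7, 0, 0, 0, 0, -1, 1.1, 4.7, 0, 0, 0, 0, -1, 1.1, 4.7, 0, 0, 0, 0, -1, 1.1, 4.6, 0, 0, 0, 0, -1, 0, 0, 0, 0, 0, 0, -1, 0, 0, 0, 0, 0, 0]

```text
t: 28.5
eef_pos: [0.6146, 0.1483, 0.2157]
tool_rot: [-0.001, 0.756, 0.655, -0.0]
contact_force: [0.1, -0.5, -1.3]
gripper_width: 0.36
```

```bash
python3 look.py 30 .0649 .6195 .1765 .119
```

```text
28.55 [0.6148 0.1462 0.2157] [-0.6 -0.  -0.3] -8.34 0.36
target [array([323.6, 202.9]), array([306.3, 170. ])] tip [array([323.2, 257.4]), array([311.2, 168.3])]
crop w30 273 127 x4, y4
crop s30 256 110 x4,y5
```

View pics/c30.png

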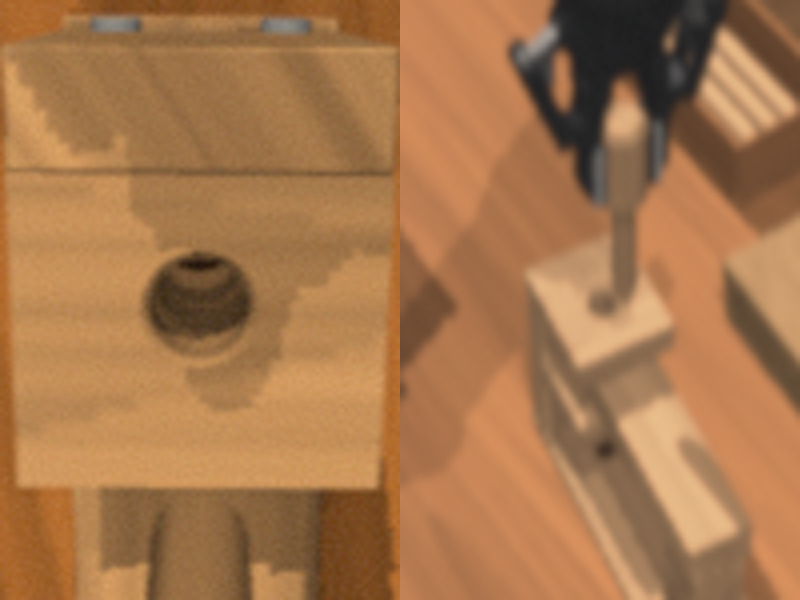

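Request:
move_arm:
  steps: [-1, 0.4, 3, 0, 0, 0, 0, -1, 0, 0, -1.5, 0, 0, 0, -1, 0, 0, 0, 0, 0, 0, -1, 0, 0, 0, 0, 0, 0]

```text
t: 29.0
eef_pos: [0.6192, 0.1743, 0.201]
tool_rot: [0.0, 0.758, 0.653, -0.001]
contact_force: [-0.0, 0.3, -1.0]
gripper_width: 0.353
```

```bash
python3 look.py 31 .0649 .619 .1765 .119
```

```text
29.05 [0.6195 0.1746 0.2015] [ 0.4 -1.2 -1.4] -8.5 0.354
target [array([321.7, 242.9]), array([306.1, 170.1])] tip [array([322.7, 254.3]), array([306.6, 165.5])]
crop w31 271 167 x4, y4
crop s31 256 110 x4,y5
```

View pics/c31.png

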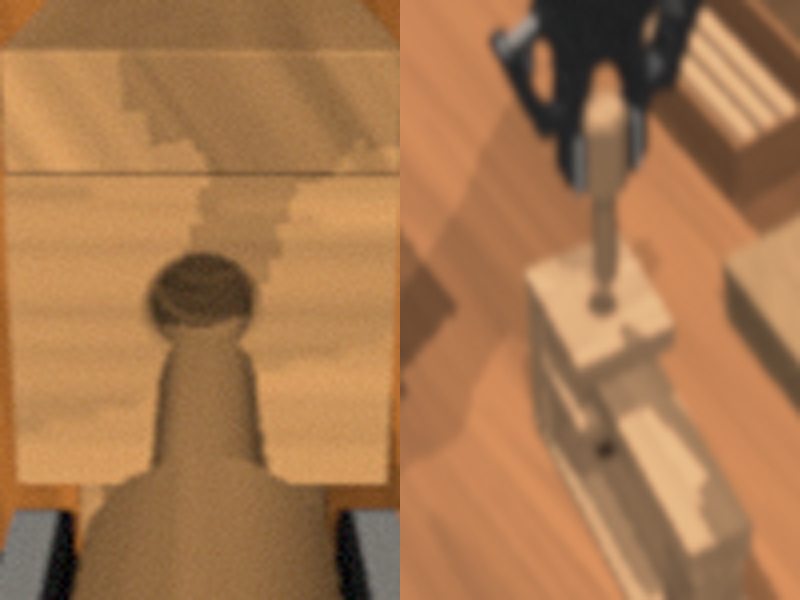

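Request:
move_arm:
  steps: [-1, -0.07, 0.19, 0, 0, 0, 0, -1, 0, 0, -1.2, 0, 0, 0, -1, 0, 0, 0, 0, 0, 0, -1, 0, 0, 0, 0, 0, 0]

```text
t: 29.5
eef_pos: [0.6181, 0.1783, 0.1888]
tool_rot: [-0.0, 0.757, 0.654, -0.001]
contact_force: [1.2, -0.5, -0.4]
gripper_width: 0.358
```

```bash
python3 look.py 32 .0649 .619 .1765 .119
```

```text
29.55 [0.6184 0.1785 0.1893] [-0.5  0.3 -1.7] -8.36 0.362
target [array([324., 254.]), array([306.1, 170.1])] tip [array([322.7, 254.3]), array([305.5, 168.3])]
crop w32 274 179 x4, y4
crop s32 256 110 x4,y5
```

View pics/c32.png

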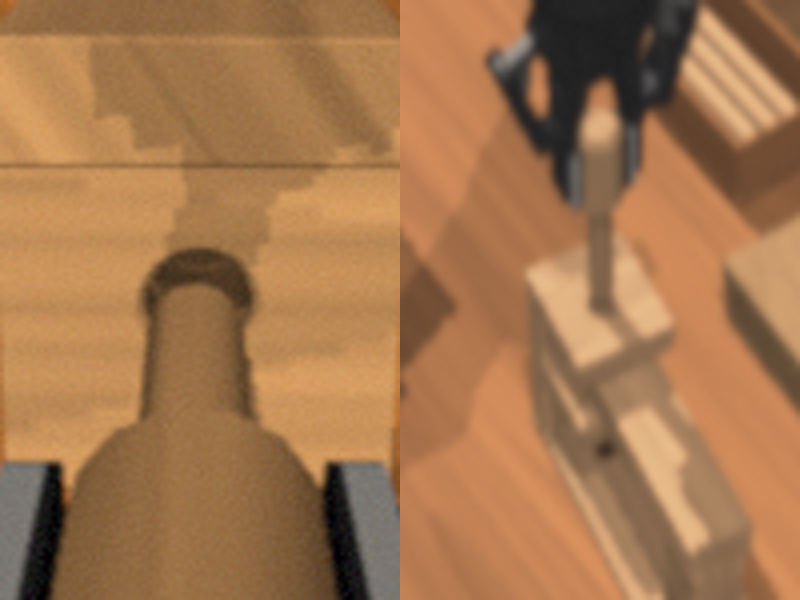

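Request:
move_arm:
  steps: [-1, 0.04, 0, -0.5, 0, 0, 0, -1, 0, 0, -0.3, 0, 0, 0, -1, 0, 0, 0, 0, 0, 0]

```text
t: 29.9
eef_pos: [0.6186, 0.1784, 0.1808]
tool_rot: [-0.0, 0.757, 0.654, -0.001]
contact_force: [-0.4, 0.3, -0.7]
gripper_width: 0.359
```

```bash
python3 look.py 33 .0649 .619 .1765 .119
```

```text
29.95 [0.6187 0.1784 0.1811] [-1.4 -0.3 -0.9] -8.36 0.358
target [array([323.4, 258.6]), array([306.1, 170.1])] tip [array([322.5, 254.6]), array([305.7, 170.5])]
crop w33 273 183 x4, y4
crop s33 256 110 x4,y5
```

View pics/c33.png

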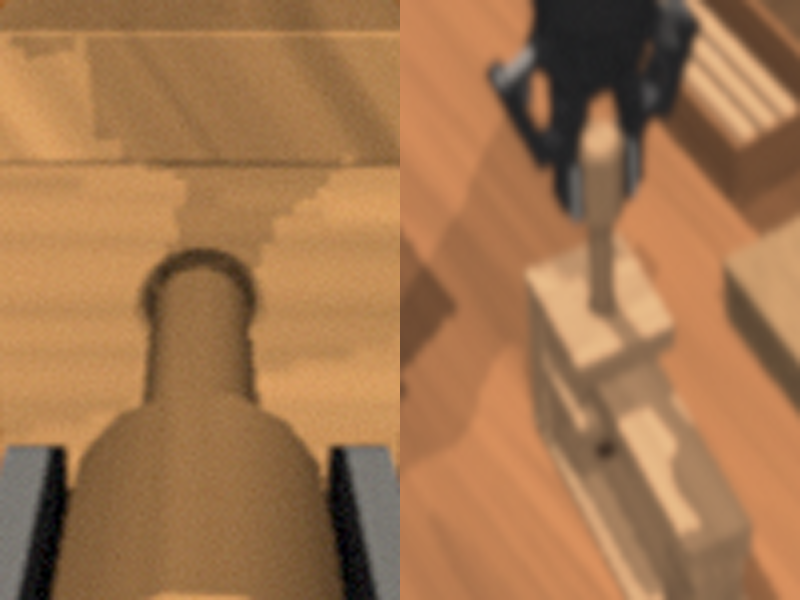

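Request:
move_arm:
  steps: [-1, 0, 0, -0.8, 0, 0, 0, -1, 0, 0, -0.6, 0, 0, 0, -1, 0, 0, 0, 0, 0, 0]

```text
t: 30.3
eef_pos: [0.6182, 0.1782, 0.1661]
tool_rot: [-0.0, 0.757, 0.654, -0.001]
contact_force: [-0.7, -0.2, -1.0]
gripper_width: 0.36
```

Request:
move_arm:
  steps: [-1, 0, 0, -0.6, 0, 0, 0, -1, 0, 0, -0.4, 0, 0, 0, -1, 0, 0, 0, 0, 0, 0]

```text
t: 30.6
eef_pos: [0.6185, 0.1784, 0.1567]
tool_rot: [-0.0, 0.757, 0.654, -0.001]
contact_force: [0.4, -0.7, -0.7]
gripper_width: 0.358
```

Request:
move_arm:
  steps: [-1, 0, 0, -0.8, 0, 0, 0, -1, 0, 0, -0.7, 0, 0, 0, -1, 0, 0, 0, 0, 0, 0]

```text
t: 30.9
eef_pos: [0.6182, 0.1781, 0.141]
tool_rot: [-0.0, 0.757, 0.654, -0.001]
contact_force: [-0.5, -0.3, -1.9]
gripper_width: 0.357
```

Request:
move_arm:
  steps: [-1, 0, 0, -0.5, 0, 0, 0, -1, 0, 0, -0.3, 0, 0, 0, -1, 0, 0, 0, 0, 0, 0]

```text
t: 31.2
eef_pos: [0.6187, 0.1784, 0.134]
tool_rot: [-0.0, 0.757, 0.654, -0.0]
contact_force: [-0.5, -0.4, -1.0]
gripper_width: 0.361
```

Tip is at about 0.069, inside the lower ear with no resistance.

Request:
move_arm:
  steps: [-1, 0, 0, -0.8, 0, 0, 0, -1, 0, 0, -0.8, 0, 0, 0, -1, 0, 0, -0.2, 0, 0, 0, -1, 0, 0, 0, 0, 0, 0]

```text
t: 31.6
eef_pos: [0.6185, 0.1784, 0.1158]
tool_rot: [-0.0, 0.757, 0.654, -0.0]
contact_force: [0.3, 0.8, -0.9]
gripper_width: 0.355
```

Request:
move_arm:
  steps: [-1, 0, 0, -0.2, 0, 0, 0, -1, 0, 0, 0, 0, 0, 0]

```text
t: 31.8
eef_pos: [0.619, 0.1786, 0.1145]
tool_rot: [-0.0, 0.757, 0.654, 0.0]
contact_force: [0.4, -0.0, -1.4]
gripper_width: 0.357
```

Request:
move_arm:
  steps: [-1, 0, 0, -0.2, 0, 0, 0, -1, 0, 0, 0, 0, 0, 0]

```text
t: 32.0
eef_pos: [0.6192, 0.1788, 0.1141]
tool_rot: [0.0, 0.757, 0.654, 0.0]
contact_force: [-2.8, -1.3, 7.4]
gripper_width: 0.356
```

```bash
python3 look.py 34 .0649 .619 .1765 .119
```

```text
32.05 [0.6192 0.1787 0.114 ] [-2.7 -1.8  7.8] -8.37 0.359
target [array([322.6, 311. ]), array([306.1, 170.1])] tip [array([322.3, 254.5]), array([306.3, 188.2])]
crop w34 272 236 x4, y4
crop s34 256 110 x4,y5
```

View pics/c34.png

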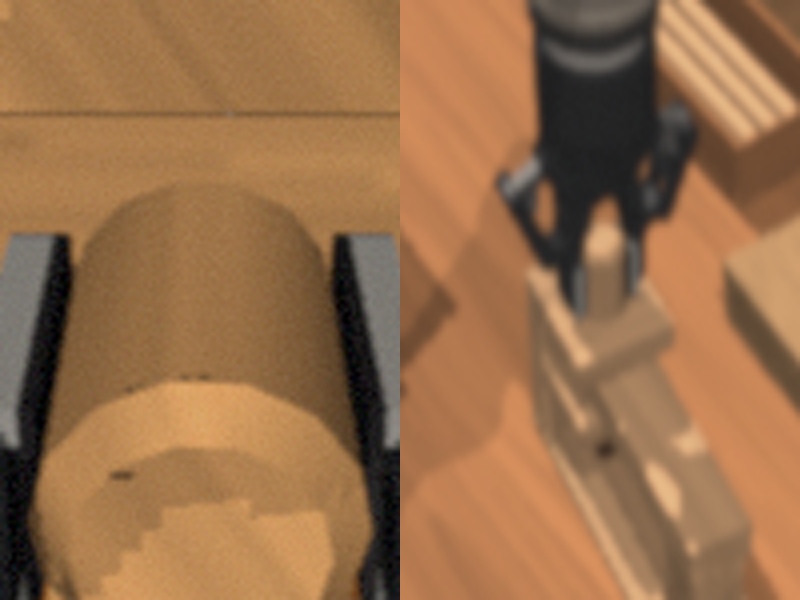

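Request:
move_arm:
  steps: [-1, 0, 0, 0.1, 0, 0, 0, 0.2, 0, 0, 0, 0, 0, 0, 1, 0, 0, 0, 0, 0, 0, 1, 0, 0, 0, 0, 0, 0, 1, 0, 0, 3, 0, 0, 0, 1, 0, 0, 5, 0, 0, 0, 1, 0, -3, 5, 0, 0, 0, 1, -2, -5, 2, 0, 0, 0]

```text
t: 32.9
eef_pos: [0.6041, 0.1131, 0.2587]
tool_rot: [0.001, 0.755, 0.656, 0.004]
contact_force: [0.4, -0.9, 0.2]
gripper_width: 1.0
```

Request:
move_arm:
  steps: [1, -2, -5, 0, 0, 0, 0, 1, -2, -5, 0, 0, 0, 0, 1, -2, -5, 0, 0, 0, 0, 1, 0, 0, 0, 0, 0, 0, 1, 0, 0, 0, 0, 0, 0]

```text
t: 33.4
eef_pos: [0.5456, -0.0314, 0.254]
tool_rot: [0.0, 0.758, 0.652, -0.0]
contact_force: [0.2, 0.5, 0.3]
gripper_width: 1.0
```

```bash
python3 look.py 35 .0649 .619 .1765 .119
python3 - <<'E'
from h import *
save('top','t35.png')
im=cv2.imread('pics/s35.png'); cv2.imwrite('pics/c35b.png',cv2.resize(im[130:380,210:430],None,fx=2.4,fy=2.4,interpolation=cv2.INTER_CUBIC))
E
```

```text
33.45 [ 0.546  -0.0295  0.2541] [-0.5 -0.4  0.2] -8.37 1.0
target [array([384.4, -87. ]), array([306.1, 170.1])] tip [array([322.5, 251.7]), array([330.7, 211.3])]
crop w35 334 0 x4, y4
crop s35 256 110 x4,y5
```

View pics/c35b.png

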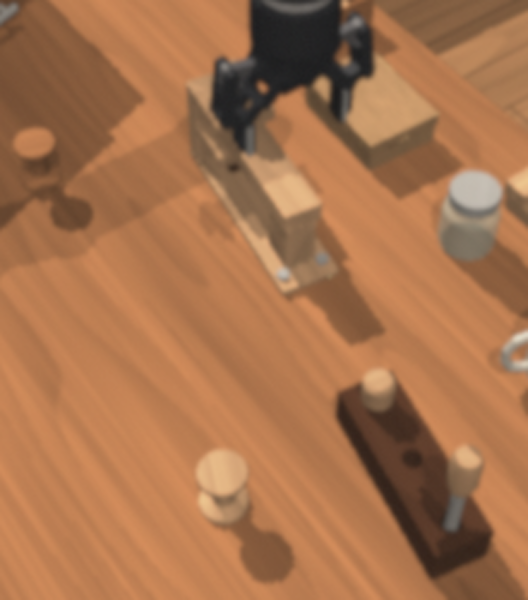

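View pics/t35.png

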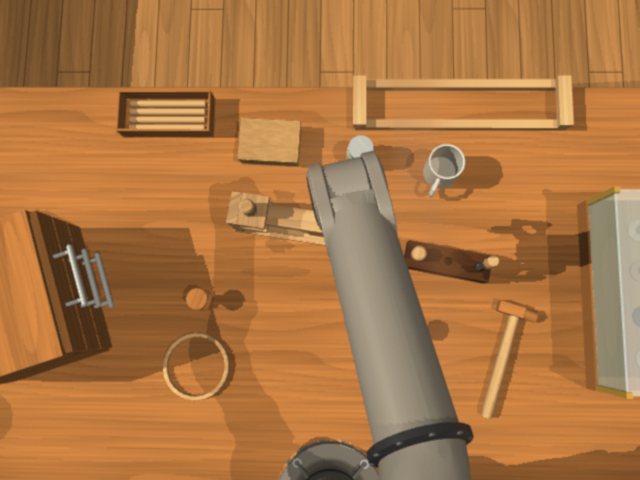

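View pics/w35.png

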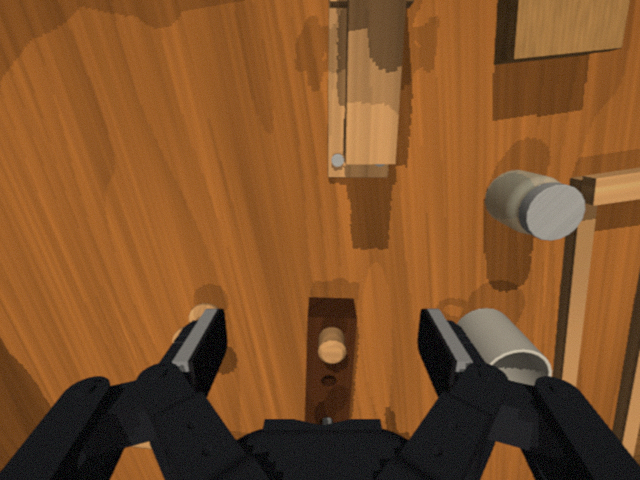

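Request:
move_arm:
  steps: [1, -1, -4.5, 1, 0, 0, 0, 1, -1, -4.5, 1, 0, 0, 0, 1, -1, -4.5, 1, 0, 0, 0, 1, 0, 0, 0, 0, 0, 0, 1, 0, 0, 0, 0, 0, 0]

```text
t: 34.05
eef_pos: [0.5164, -0.1645, 0.2839]
tool_rot: [-0.0, 0.757, 0.654, 0.0]
contact_force: [-0.6, 0.8, 0.9]
gripper_width: 0.996
```

```bash
python3 look.py 36 .0649 .619 .1765 .119
python3 - <<'E'
from h import *
im=cv2.imread('pics/s36.png'); cv2.imwrite('pics/c36b.png',cv2.resize(im[130:260,260:370],None,fx=4.5,fy=4.5,interpolation=cv2.INTER_CUBIC))
E
```

```text
34.1 [ 0.5165 -0.163   0.2837] [0.6 0.1 0. ] -8.23 0.999
target [array([ 405.1, -334.9]), array([306.1, 170.1])] tip [array([322.1, 252.3]), array([357.9, 246.9])]
crop w36 355 0 x4, y4
crop s36 256 110 x4,y5
```

View pics/c36b.png

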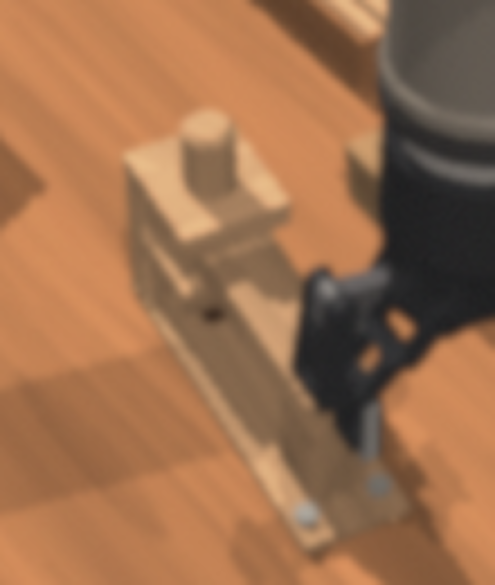

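The pin's head sits on the upper ear, the rail is home and resting on the rear rest, and the stub shows on the base board. Handing in.

```bash
python3 -c "
from station import order
print(order.hand_in())"
```

```text
the job is handed in; nothing more can be done
None
```

I handed the job in at about 34 s of the 72 s allowed.

**What I did**
- **Stub:** I pushed it down with the drift until it met solid resistance (20 N). The drop matched the 38 mm expected, and the stub shows standing on the base board.
- **Drift:** It stands back in its original hole in the rack.
- **Rail:** I slid it in until it pressed against the back wall (about 7 N) and set it down on the lower ear and the rear rest. Before pinning, the three holes lined up when seen from above.
- **Pin:** It went through both ears and the eye without resistance until the head met the upper ear. It stopped with its tip at about 49 mm, as specified.

**Last checks:** The final side and top pictures show:
- the pin seated with its head flat on the ear;
- the drift and short peg in the rack;
- the other things I could see apparently where they were. I checked these by eye only and did not measure them again. In the last top picture the arm covers one bobbin and part of the rail, but the side picture shows both.

**What disagreed**
- **Fingertip position:** When shut, the fingertips were about 6 mm behind the TCP, not 25 mm ahead as described.
    - The first try at the rail closed above it, and the shut fingers then pressed lightly on its top (about 12 N). I measured the difference from that touch and regripped.
    - The drift had probably been held near the top of its handle for the same reason, but it did not slip.
- **Drift tip:** The wrist pictures put it 2 to 3 mm off the tool axis, so I corrected each insertion by eye.

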